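Set up the copy stand: clip, raise to the mark, close the cam lever, keep holding

TASK

Set up the little copy stand on the desk: clip the sprung clamp upright onto the free left part of the stand's upright bar and let go of it. Then take the cam lever by its upright grip, raise the sliding leg with it until the leg's pointer is level with the tip of the mark on the rule, and, holding the leg at that height, swing the lever round clockwise until it is fully closed. Leave the mark, the mug, the roll of tape and the notebook where they are, and finish while still holding the lever with the leg at the mark: the closed lever alone does not carry the leg.

Things in the scene. Friction and masses are not known exactly. Their poses are not given: they have to be found in the camera images.
- stand: copy stand, fixed to the desk. Origin: under the leg's vertical axis, on the desk. Its x points away from the robot when its yaw is 0, y to its left, z up. Dark steel foot 110 x 130 x 10 mm; a round dark sleeve, 31 mm across at the rim, rises on the axis to z = 100 mm; a flat aluminium rule 14 mm wide stands at x = -22, y = +40 mm up to z = 178 mm.
- mark_tip (a point): tip of the length mark: a small black cursor (20 mm wide, 10 mm high) on the rule, its thin tip pointing at the leg. It sits at a different height each time (23 to 55 mm above the leg pointer's lowest height) and stiff friction keeps it there. Site axes as the stand's.
- leg_pointer (a point): tip of the thin black pointer on the sliding leg's head; moves up and down with the leg. The leg is at the mark when this point is as high as mark_tip.
- leg (a joint): height of the sliding leg in the sleeve in m: 0 fully down, 0.068 fully up. It weighs 0.35 kg with its bar and lever and slides with little friction, so it drops when let go, whether the lever is open or closed.
- bar_edge (a point): point on the upper edge of the leg's upright aluminium bar, middle of its free left part. Bar: 5 mm thick (along the stand's x), 38 mm high, 32.5 mm behind the leg's axis, from y = -25 to +130 mm in the stand's frame; this point at y = +85. With the leg down it is 120 mm above the desk. Site axes as the stand's. It rises with the leg.
- lever_grip (a point): middle of the cam lever's upright black grip: a round post 16 mm across, top 21 mm above and foot 21 mm below this point, 60 mm from the leg's axis. The lever lies on the leg's head and rides on the leg, so lifting the grip lifts the leg. With the leg down the point is 151 mm above the desk.
- lever (a joint): cam lever angle in rad about the leg's vertical axis (the axis through the stand's origin): 0 fully open, lever pointing to the stand's -y (right); grows as it swings clockwise seen from above, towards the stand's -x; 1.3 is fully closed (stop). Starts between 0 and 0.3. Light friction, stays where it is left.
- clamp: sprung clamp like a wide peg, 70 mm high, 28 mm wide along its y, black, 50 g, standing on its two jaws with its two handles up. Origin: centre of the underside. This frame belongs to the half on its -x side and tilts by half the opening when the handles are squeezed evenly.
- clamp_pivot (a point): centre of the hinge pin, 37.5 mm above the desk; the hinge line runs along the clamp's y. Handles rise 33 mm above the pin, spread along its x: 27 mm over their outsides 20 mm above the pin; squeezed to their stop, parallel and 18 mm. The jaws reach 37 mm below the pin, lips at 34 mm; the space above the lips ends 5 mm below the pin. Squeezed fully the lips are 18 mm apart.
- clamp_jaw (a joint): opening angle of the clamp in rad: 0 shut, 0.5 fully open (stop). A spring shuts it; squeezing it fully open 20 mm above the pin takes about 9 N. On the bar it reads about 0.12.
- mug: dark mug, 82 mm across, 97 mm high, a bystander; origin under its centre.
- tape_roll: roll of tape lying flat, 103 mm across, 24 mm high, a bystander; origin under its centre.
- notebook: purple notebook 148 x 109 x 14 mm lying flat, a bystander; origin under its centre.
There are look-alikes about, which are no part of the job. Of the things that look like the clamp, take the one that is farthest to the robot's right at the start.

How it is judged:
On the way, in this order (a step that is already met when the one before it is completed fails the run):
1. the clamp is clipped on the free part of the bar and let go (x of clamp_pivot in the frame of bar_edge between -0.012 and 0.012 m and y of clamp_pivot in the frame of bar_edge between -0.035 and 0.035 m and z of clamp_pivot in the frame of bar_edge between 0.002 and 0.024 m and angle between clamp's own z axis and vertical below 0.35 rad and value of joint clamp_jaw between 0.05 and 0.3 rad and contact force between clamp and leg above 0.5 N and contact force between the fingers and clamp below 0.1 N), for 0.2 s.
2. the leg is raised to the mark by the lever grip, the lever still open (z of leg_pointer in the frame of mark_tip between -0.005 and 0.005 m and value of joint lever below 0.5 rad and contact force between the fingers and leg above 1 N), for 0.2 s.
3. the lever is closed with the leg held at the mark (z of leg_pointer in the frame of mark_tip between -0.005 and 0.005 m and value of joint lever above 1.18 rad and contact force between the fingers and leg above 1 N), for 0.2 s.
At the end, for the whole second after the job is handed in: Clamp upright (20 deg) on the bar within 35 mm of bar_edge along it, lips 10 mm or more below the edge, gripping, at rest, untouched; leg pointer within 5 mm of the mark's height; lever over 1.18 of 1.3 rad; fingers still hold the leg by its lever (over 1 N) (all of step 1 and all of step 3 and linear speed of clamp below 0.02 m/s); the arm keeps its last pose, push and grip.
It fails at once if the lever is swung towards closed (over 0.55 rad) while the leg is more than 10 mm off the mark (value of joint lever above 0.55 rad and (z of leg_pointer in the frame of mark_tip above 0.01 m or z of leg_pointer in the frame of mark_tip below -0.01 m)).
It fails at once if the mark is shifted by more than 5 mm (distance of mark_tip from where it was at the start of the episode above 0.005 m).
It fails at once if the mug is moved by more than 30 mm (distance of mug from where it was at the start of the episode above 0.03 m).
It fails at once if the roll of tape is moved by more than 30 mm (distance of tape_roll from where it was at the start of the episode above 0.03 m).
It fails at once if the notebook is moved by more than 30 mm (distance of notebook from where it was at the start of the episode above 0.03 m).
It also fails if it takes over 61 s, if anything falls off the work surface, if the arm or the gripper's body presses on something with over 40 N, if the wrist force passes 120 N, or if a joint passes its speed limit or range.

ROBOT

A 6-joint arm with a two-finger parallel gripper is mounted at the origin on a cart in front of the work surface, level with it; the furniture and walls round the work are solid. World frame = base frame: x ahead of the robot, y to its left, z up, the work surface at z = 0. Lengths are in m, angles in rad, forces in N, time in s.
With the tool pointing down it reaches from about 0.35 to 0.975 m from the base axis. Payload 4.9 kg.
Tool frame: the origin (TCP) lies at the very end of the fingers, on their centre line; the grasp point (between the pads) lies 19 mm behind it; x points along the fingers, y is the direction in which the jaws open and shut, and the axes are right-handed (so a half turn about x gives the same grasp; the last joint's range is limited). The gripper opens to 85 mm and grips with 20 to 120 N. Pads are 22 mm wide; open, the fingers measure 114 mm over their backs; the gripper's body (76 mm by 85 mm) begins 54 mm behind the grasp point. The pads swing forward as they close: fully open they stand 13 mm farther back than shut.
Start: joints at [1.104, 0.053, 1.613, -0, 1.476, -0.119], TCP at [0.213, 0.588, 0.231] pointing down, gripper open.
Joint ranges: [-3.01, 3.01], [-1.01, 2.22], [0.06, 2.58], [-1.02, 4.17], [0.09, 2.62], [-3.14, 3.14]. Speed limits (rad/s): [2.57, 2.57, 3.14, 3.14, 3.14, 3.14].

INTERFACE

Orientations are given as a rotation vector (axis times angle).
In Python, from station import ctrl gives the robot as it stands. The module is installed in compiled form; this text tells all that it offers.
- The arm moves only by the shell command python3 -m handwheel 'ROWS' [FORCE]. ROWS is JSON, one flat list of numbers, 7 for each row, row after row: the opening, from 0 (shut) to 1 (fully open), then the shift along the tool's x, y, z in m, then the turn, a rotation vector about the tool's x, y, z in degrees. A call has 1 to 12 rows; each row is the pose to reach, as a shift and turn from the pose commanded when the call began, along the tool's axes at that moment; what a row does not reach only later rows make up. A row lasts 1/12 s, in which the tool goes at most 41.7 mm and 7.16 degrees, less where a joint would pass 70% of its speed; a pose out of reach is approached as far as the arm can. A call with a gripper value outside its range is refused whole. The fingers move at their own pace and stop on an object; FORCE is the grip in N (left out, the last holds). Time passes only in rows, so rows that repeat a pose let the fingers close. It gives the time, the measured TCP pose, the force and the opening at its end, in the units of the state.
- ctrl.get_obs(): the state, without advancing time (a new reading comes with each control period).
- ctrl.get_image(name): name is "side" or "top"; returns (picture, depth): 420x560x3 uint8, blue, green, red; 420x560 float32, m along the optical axis (not along the pixel's ray), 0 where there is no reading.
- ctrl.camera_params(name): a dict with "fov_y" (degrees; the focal length in pixels is half the picture's height over the tangent of half this angle, whatever the lens; pixels are square), "cx", "cy" (the principal point, pixels), "R" (3x3) and "t" (3): a world point X has camera coordinates R X + t. Camera axes: x right, y down, z forward; pixel columns grow to the right and rows downward; lengths in m; the calibration is good to about 2 mm. A picture is of the moment at which its call begins. camera_params takes no time and is no camera call.
- ctrl.finish_job(): hands the job in, once; it reports no verdict.
The state is a dict: "t": time; "q": joint angles; "dq": joint speeds; "effort": joint torques, N m; "tool_pos": TCP position; "tool_rot": TCP orientation; "contact_force": force on the tool from outside, world axes, zero at the start; "wrist_torque": the same for the moment, N m; "opening": finger opening in m.
Only numpy, scipy, OpenCV 4.12 (cv2) and the standard library are available. Lean on these libraries where they do the work, as an engineer would, in place of code of your own. Each camera call takes 0.05 s, during which the arm holds its last target.

## Working session

There is one attempt and no reset: what is moved stays moved. The work goes in short steps, Python scripts to look and compute and a shell command to move; the robot and the scene stay as the last step left them, time stands still between calls to the robot, and variables do not carry over. Pictures are saved under pics/ and viewed, and the job is handed in when it is done.

```bash
mkdir -p pics; ls
cat > h.py <<'E'
import numpy as np, cv2
from station import ctrl
from scipy.spatial.transform import Rotation as Ro
def snap(n,tag):
    im,d=ctrl.get_image(n); cv2.imwrite(f'pics/{tag}.png',im); np.savez(f'pics/{tag}.npz',im=im,d=d); return im,d
def cam(n):
    c=ctrl.camera_params(n); return 210/np.tan(np.radians(c['fov_y'])/2),c['cx'],c['cy'],np.array(c['R']),np.array(c['t'])
def w(n,u,v,z):
    f,cx,cy,R,t=cam(n); return R.T@(np.array([(u-cx)/f*z,(v-cy)/f*z,z])-t)
def onz(n,u,v,h):
    f,cx,cy,R,t=cam(n); o=-R.T@t; r=R.T@np.array([(u-cx)/f,(v-cy)/f,1]); return o+r*(h-o[2])/r[2]
def proj(n,X):
    f,cx,cy,R,t=cam(n); c=R@np.array(X)+t; return c[0]/c[2]*f+cx,c[1]/c[2]*f+cy,c[2]
E
python3 - <<'E'
from h import *
for n in('top','side'):
    im,d=snap(n,n+'0'); f,cx,cy,R,t=cam(n); print(n,f,cx,cy,-R.T@t,R.round(3).tolist())
print(ctrl.get_obs())
E
```

```text
pics
top 457.8982429379883 282.4073976650053 209.76988909429218 [0.39144707 0.01794035 1.54457312] [[0.023, -1.0, -0.011], [-0.987, -0.021, -0.158], [0.158, 0.015, -0.987]]
side 436.46874487582494 284.601246957042 212.28890485119004 [-0.06226942 -0.50140872  0.95145685] [[0.613, -0.79, -0.0], [-0.55, -0.427, -0.718], [0.567, 0.441, -0.696]]
{'t': 0.1, 'q': array([ 1.10398361e+00,  5.32856322e-02,  1.61414046e+00,  4.11169457e-06,
        1.47599345e+00, -1.19012447e-01]), 'dq': array([ 4.73950921e-05, -5.05183368e-04, -2.04786393e-03, -5.21911303e-04,
        1.49230573e-03, -1.43311248e-03]), 'effort': array([ 3.19439541e-04, -3.94908321e+01, -3.71362603e+01, -1.32690957e-04,
        3.90381902e-03,  6.35742445e-07]), 'tool_pos': array([0.21277368, 0.5870772 , 0.23019888]), 'tool_rot': array([ 0.27155423,  1.55404453, -0.2743114 ]), 'contact_force': array([ 0.44603365, -0.11779235, -0.9660851 ]), 'wrist_torque': array([ 0.03936378,  0.01083664, -0.00667602]), 'opening': 0.08547187776927677}
```

View pics/top0.png

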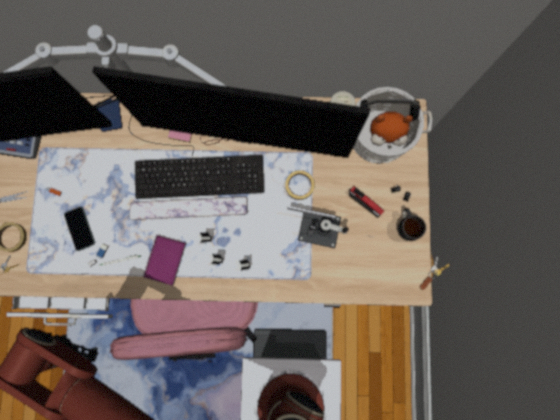

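View pics/side0.png

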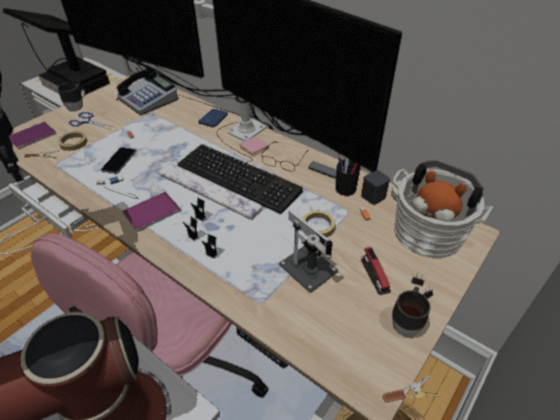

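Run:
```python
from h import *
def crop(tag,x,y,w_,h_,k,out):
    im=cv2.imread(f'pics/{tag}.png')[y:y+h_,x:x+w_]; im=cv2.convertScaleAbs(im,alpha=1.6,beta=15); cv2.imwrite('pics/'+out,cv2.resize(im,None,fx=k,fy=k,interpolation=cv2.INTER_CUBIC))
crop('top0',185,190,100,90,8,'c1.png');crop('side0',175,190,60,75,8,'c2.png')
crop('top0',270,180,100,75,8,'c3.png');crop('side0',260,200,100,75,8,'c4.png')
crop('side0',355,240,95,75,6,'c5.png')
print(proj('top',[0,0,0]))
```

```text
(np.float64(290.6527748005636), np.float64(407.4128321233977), np.float64(1.462837030003001))
```

View pics/c1.png

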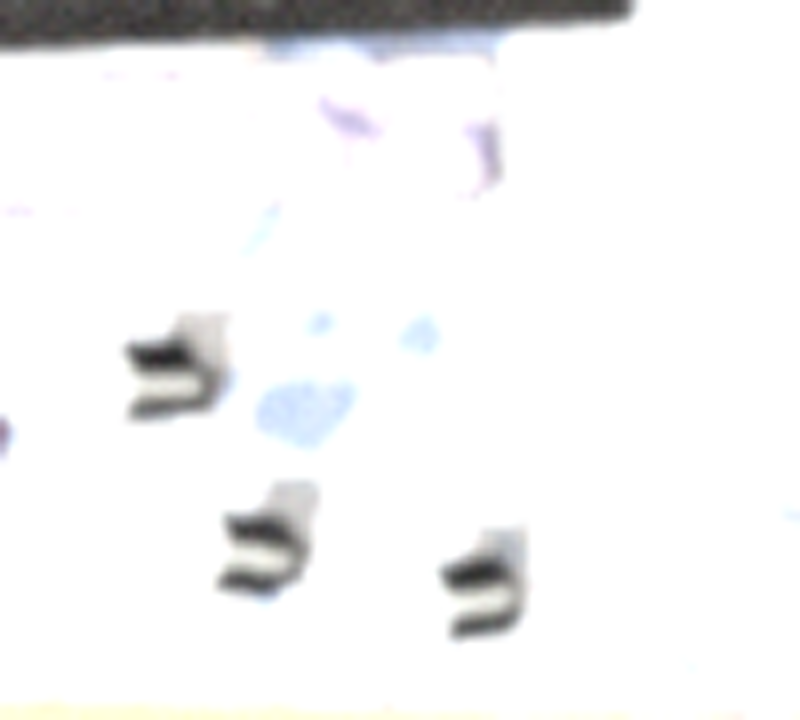

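View pics/c2.png

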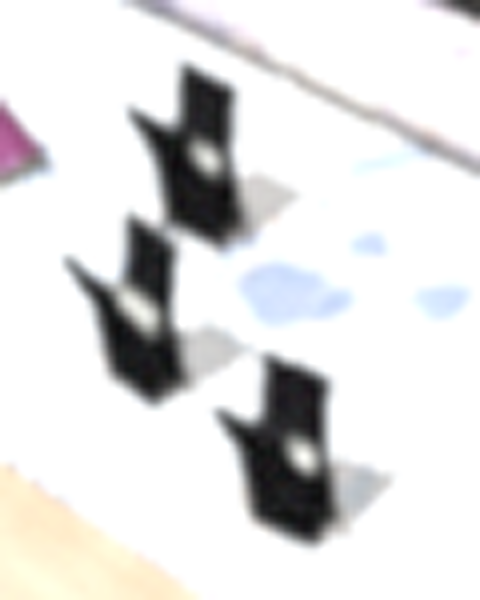

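View pics/c3.png

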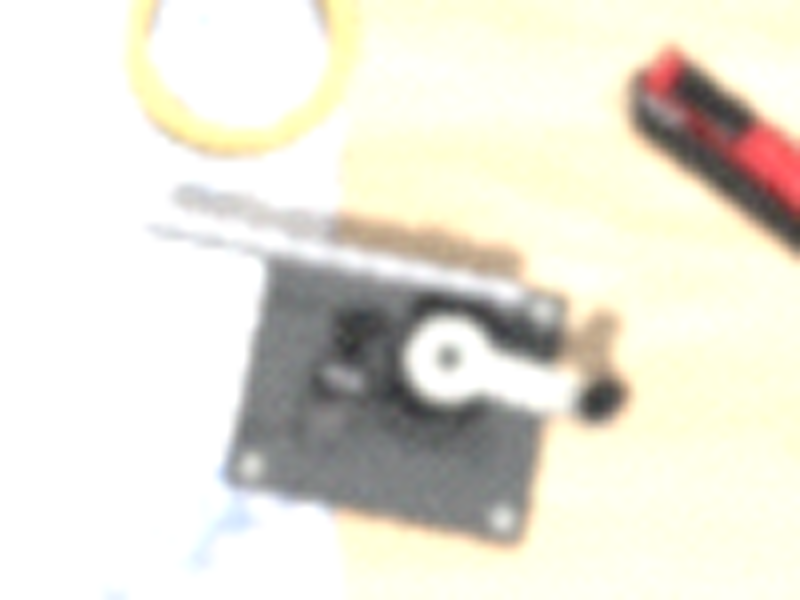

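View pics/c4.png

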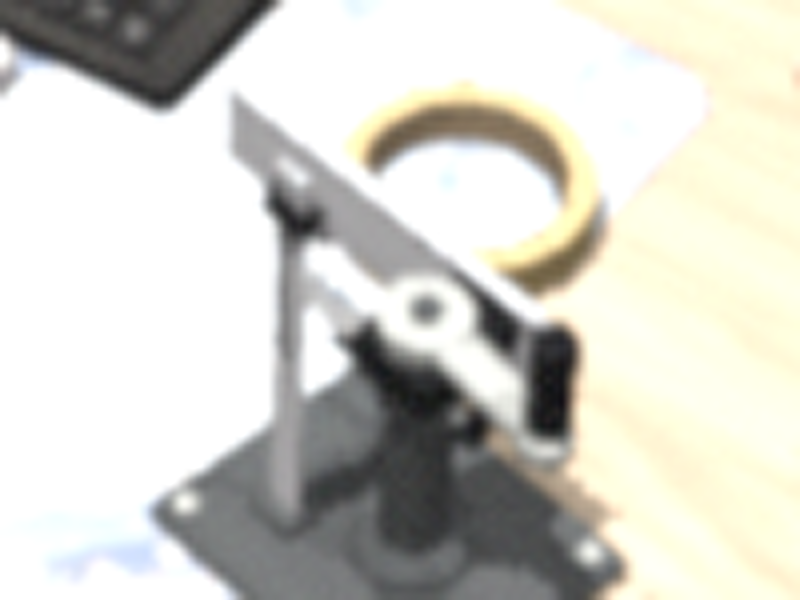

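View pics/c5.png

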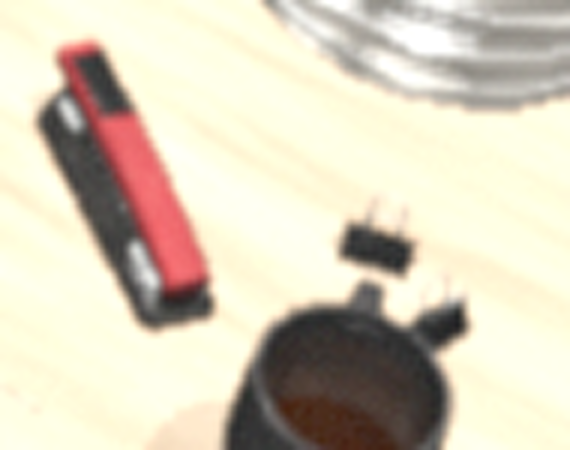

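Run:
```python
from h import *
P=lambda a,b,x0,y0:((a+.5)/8-.5+x0,(b+.5)/8-.5+y0)
for nm,a,b,h in[('hub',448,357,.13),('grip',602,396,.172),('barL',150,228,.12),('barR',525,290,.12),('s1',248,467,.01),('s2',502,520,.01),('s3',545,308,.01)]:
    print(nm,onz('top',*P(a,b,270,180),h).round(4))
for nm,a,b,h in[('hub',427,308,.13),('gripT',550,330,.172),('barL',234,92,.12),('barR',545,322,.12),('s1',185,502,.01),('s3',590,550,.01)]:
    print('side',nm,onz('side',*P(a,b,260,200),h).round(4))
for nm,a,b in[('far',478,572),('near',485,627)]:print(nm,onz('top',*P(a,b,185,190),.07).round(4))
d=np.load('pics/top0.npz')['d']
for u,v in[(326,224),(345,229),(245,261),(245,268),(321,222),(334,226)]:print(u,v,w('top',u,v,d[v,u]).round(4))
d=np.load('pics/side0.npz')['d']
for u,v in[(313,238),(308,240),(320,246),(329,248)]:print('s',u,v,w('side',u,v,d[v,u]).round(4))
```

```text
hub [ 0.5754 -0.096   0.13  ]
grip [ 0.5564 -0.1506  0.172 ]
barL [0.6254 0.0209 0.12  ]
barR [ 0.6039 -0.1268  0.12  ]
s1 [ 0.5426 -0.0222  0.01  ]
s2 [ 0.5227 -0.1288  0.01  ]
s3 [ 0.6128 -0.1464  0.01  ]
side hub [ 0.5765 -0.0964  0.13  ]
side gripT [ 0.5592 -0.1515  0.172 ]
side barL [0.6258 0.0187 0.12  ]
side barR [ 0.6025 -0.1249  0.12  ]
side s1 [ 0.5439 -0.0235  0.01  ]
side s3 [ 0.6122 -0.1459  0.01  ]
far [0.4584 0.1584 0.07  ]
near [0.4365 0.1548 0.07  ]
326 224 [ 0.5762 -0.0975  0.1287]
345 229 [ 0.5566 -0.1511  0.1724]
245 261 [0.4591 0.1573 0.0589]
245 268 [0.4364 0.1557 0.0672]
321 222 [ 0.5834 -0.0825  0.1195]
334 226 [ 0.5705 -0.1224  0.1282]
s 313 238 [ 0.5732 -0.0986  0.1345]
s 308 240 [ 0.5614 -0.0916  0.1326]
s 320 246 [ 0.5678 -0.1244  0.1267]
s 329 248 [ 0.5521 -0.1593  0.1577]
```

```bash
cat >> h.py <<'E'
def segs(p,yaw,leg=0,lev=0.1):
    c,s=np.cos(yaw),np.sin(yaw)
    T=lambda x,y,z:np.array([p[0]+c*x-s*y,p[1]+s*x+c*y,z])
    S=[]
    b=[T(30,-25,0),]
    def box(x0,x1,y0,y1,z):
        P=[T(x0,y0,z),T(x1,y0,z),T(x1,y1,z),T(x0,y1,z)]; return [(P[i],P[(i+1)%4]) for i in range(4)]
    S+=box(.030,.035,-.025,.130,.12+leg)
    S+=[(T(.030,.13,.12+leg),T(.030,.13,.082+leg)),(T(.030,.13,.082+leg),T(.030,-.025,.082+leg))]
    S+=[(T(-.022,.033,.178),T(-.022,.047,.178)),(T(-.022,.04,.178),T(-.022,.04,.01))]
    gx,gy=-.06*np.sin(lev),-.06*np.cos(lev)
    S+=[(T(gx,gy,.172+leg),T(gx,gy,.13+leg)),(T(0,0,.13+leg),T(gx,gy,.13+leg)),(T(0,0,.13+leg),T(0,0,.0))]
    return S
def overlay(n,tag,x,y,w_,h_,k,S,out):
    im=cv2.imread(f'pics/{tag}.png')[y:y+h_,x:x+w_]; im=cv2.convertScaleAbs(im,alpha=1.2)
    im=cv2.resize(im,None,fx=k,fy=k,interpolation=cv2.INTER_CUBIC)
    for a,b in S:
        q=[tuple(int(round(t)) for t in ((proj(n,e)[0]-x+.5)*k-.5,(proj(n,e)[1]-y+.5)*k-.5)) for e in(a,b)]
        cv2.line(im,*q,(0,255,0),1)
    cv2.imwrite('pics/'+out,im)
E
python3 - <<'E'
from h import *
S=segs((.576,-.0965),-.165)
overlay('top','top0',270,180,100,75,8,S,'o1.png');overlay('side','side0',260,200,100,75,8,S,'o2.png')
E
```

```text
(no output)
```

View pics/o1.png

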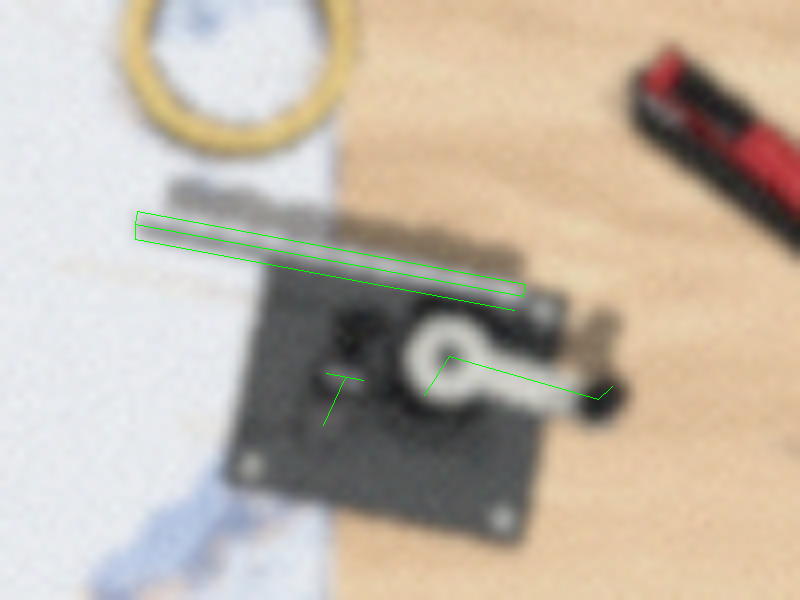

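View pics/o2.png

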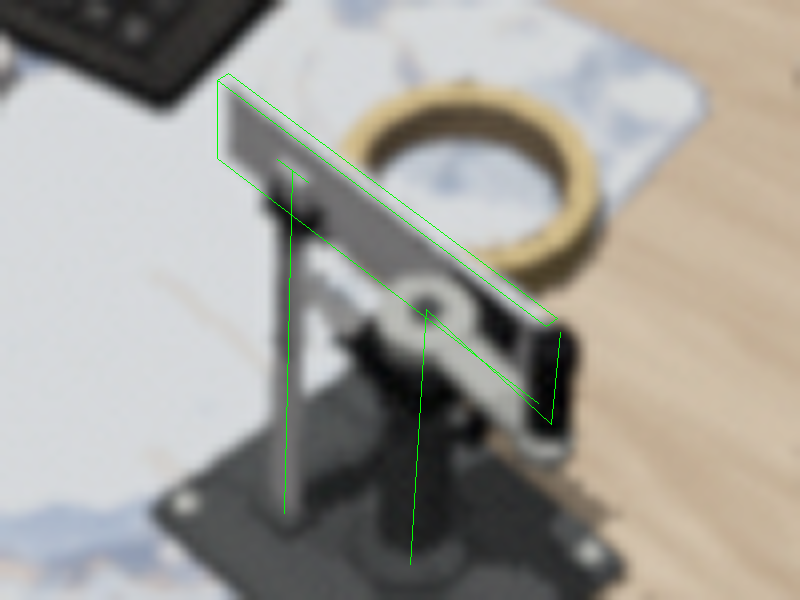

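```bash
cat >> h.py <<'E'
def csegs(p,yaw):
    c,s=np.cos(yaw),np.sin(yaw)
    T=lambda x,y,z:np.array([p[0]+c*x-s*y,p[1]+s*x+c*y,z])
    S=[]
    for sg in(-1,1):
        for (x,z) in((.0165,.0705),(.0135,.0575)):S.append((T(sg*x,-.014,z),T(sg*x,.014,z)))
        for y in(-.014,.014):S+=[(T(sg*.0165,y,.0705),T(sg*.009,y,.0375)),(T(sg*.009,y,.0375),T(sg*.009,y,0))]
    S.append((T(0,-.014,.0375),T(0,.014,.0375)))
    for y in(-.014,.014):S.append((T(-.009,y,0),T(.009,y,0)))
    return S
E
python3 - <<'E'
from h import *
S=csegs((.446,.156),.15)
overlay('top','top0',220,240,50,45,14,S,'o3.png');overlay('side','side0',190,225,45,45,14,S,'o4.png')
d=np.load('pics/top0.npz')['d']
for u,v in[(200,110),(300,130),(350,145)]:print(u,v,w('top',u,v,d[v,u]).round(3))
E
```

```text
200 110 [0.809 0.244 0.469]
300 130 [ 0.771 -0.005  0.442]
350 145 [ 0.754 -0.138  0.38 ]
```

View pics/o3.png

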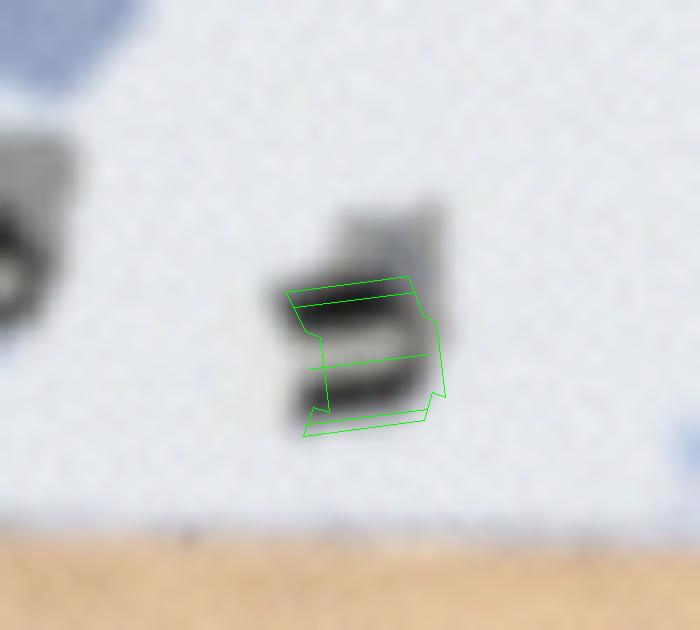

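View pics/o4.png

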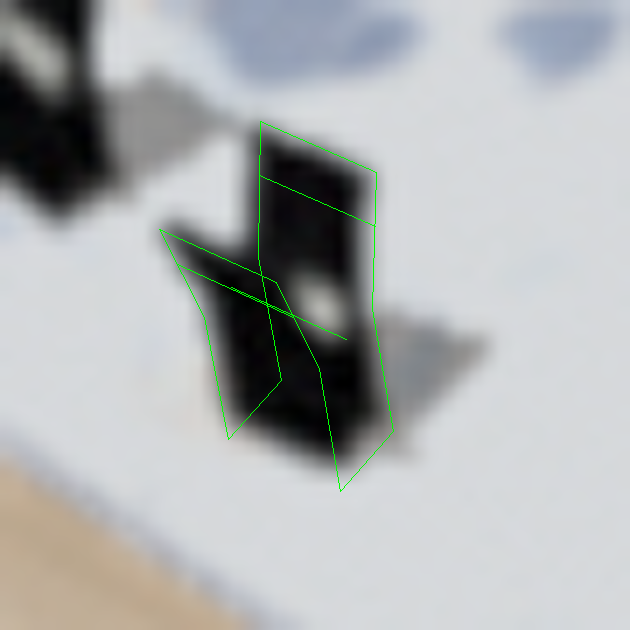

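```bash
cat >> h.py <<'E'
def goal(pos,yaw,tiltR=None):
    """tool x down, tool y horizontal at angle yaw (mod pi) ; prints shift mm and turn deg in tool axes"""
    o=ctrl.get_obs(); R=Ro.from_rotvec(o['tool_rot']); M=R.as_matrix()
    best=None
    for k in(0,np.pi):
        y=np.array([np.cos(yaw+k),np.sin(yaw+k),0]); x=np.array([0,0,-1.]); G=Ro.from_matrix(np.stack([x,y,np.cross(x,y)],1))
        rv=np.degrees((R.inv()*G).as_rotvec())
        if best is None or np.linalg.norm(rv)<np.linalg.norm(best):best=rv
    print('t',round(o['t'],2),'pos',o['tool_pos'].round(4),'x',M[:,0].round(3),'y',M[:,1].round(3),'yaw',np.arctan2(M[1,1],M[0,1]).round(3),'F',o['contact_force'].round(2),'open',round(o['opening'],4),'q6',o['q'].round(2))
    print('shift m',(M.T@(np.array(pos)-o['tool_pos'])).round(4),'turn deg',best.round(2))
E
python3 - <<'E'
from h import *
goal((.448,.158,.11),.15)
goal((.448,.158,.040),.15)
E
```

```text
t 0.1 pos [0.2128 0.5871 0.2302] x [-0.001 -0.002 -1.   ] y [ 0.341  0.94  -0.002] yaw 1.223 F [ 0.45 -0.12 -0.97] open 0.0855 q6 [ 1.1   0.05  1.61  0.    1.48 -0.12]
shift m [ 0.1207 -0.323   0.3674] turn deg [6.148e+01 4.000e-02 1.000e-01]
t 0.1 pos [0.2128 0.5871 0.2302] x [-0.001 -0.002 -1.   ] y [ 0.341  0.94  -0.002] yaw 1.223 F [ 0.45 -0.12 -0.97] open 0.0855 q6 [ 1.1   0.05  1.61  0.    1.48 -0.12]
shift m [ 0.1907 -0.3229  0.3674] turn deg [6.148e+01 4.000e-02 1.000e-01]
```

```bash
python3 -m handwheel '[0.6,0.08,-0.323,0.367,61.5,0,0, 0.6,0.08,-0.323,0.367,61.5,0,0, 0.6,0.08,-0.323,0.367,61.5,0,0, 0.6,0.08,-0.323,0.367,61.5,0,0, 0.6,0.08,-0.323,0.367,61.5,0,0, 0.6,0.08,-0.323,0.367,61.5,0,0, 0.6,0.08,-0.323,0.367,61.5,0,0, 0.6,0.08,-0.323,0.367,61.5,0,0, 0.6,0.08,-0.323,0.367,61.5,0,0, 0.6,0.08,-0.323,0.367,61.5,0,0, 0.6,0.08,-0.323,0.367,61.5,0,0, 0.6,0.08,-0.323,0.367,61.5,0,0]' 25; python3 -m handwheel '[0.6,0,0,0,0,0,0,0.6,0,0,0,0,0,0]'
python3 - <<'E'
from h import *
goal((.448,.158,.04),.15)
snap('top','t1');snap('side','s1')
overlay('top','t1',200,220,80,65,10,[],'o5.png')
E
```

```text
t: 1.1
tool_pos: [0.4483, 0.1565, 0.1506]
tool_rot: [1.099, 1.276, -1.099]
contact_force: [-0.4, -0.3, 0.1]
opening: 0.0511
t: 1.27
tool_pos: [0.448, 0.1572, 0.1504]
tool_rot: [1.101, 1.276, -1.103]
contact_force: [-0.1, 0.1, 0.7]
opening: 0.0514
t 1.27 pos [0.448  0.1572 0.1504] x [-0.002 -0.    -1.   ] y [ 0.989  0.145 -0.002] yaw 0.146 F [-0.11  0.07  0.69] open 0.0514 q6 [ 0.18 -0.25  2.03  0.    1.36  0.03]
shift m [ 0.1104  0.0003 -0.0008] turn deg [-0.26 -0.01  0.11]
```

View pics/s1.png

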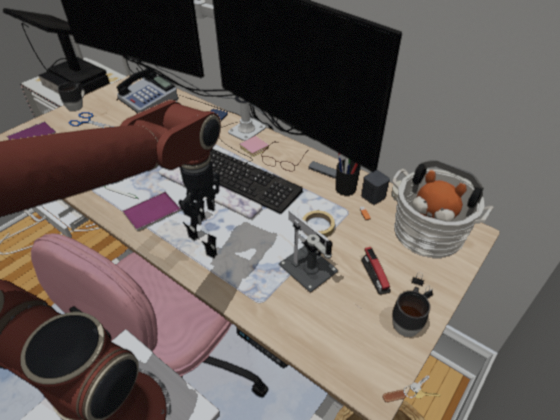

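Run:
```python
from h import *
o=ctrl.get_obs();p=o['tool_pos'];M=Ro.from_rotvec(o['tool_rot']).as_matrix();y=M[:,1]
overlay('side','s1',150,170,90,100,6,csegs((.448,.158),.15)+[(p,p-[0,0,.1]),(p-.025*y,p+.025*y)],'o6.png')
```

```text
(no output)
```

View pics/o6.png

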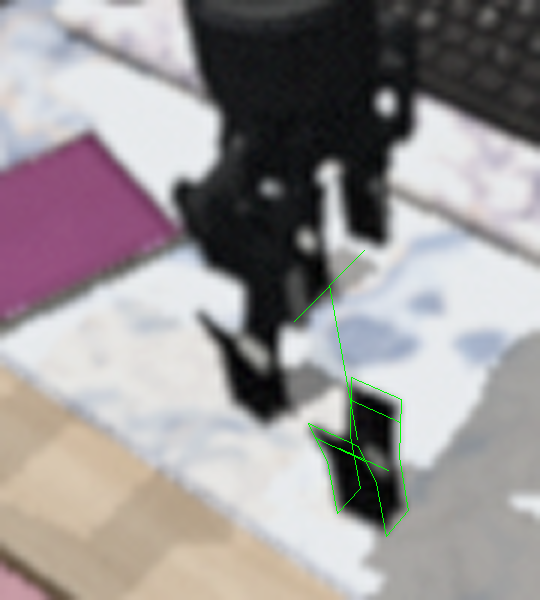

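```bash
python3 -m handwheel '[0.6,0.03,0,-0.001,0,0,0, 0.6,0.06,0,-0.001,0,0,0, 0.6,0.085,0,-0.001,0,0,0, 0.6,0.1,0,-0.001,0,0,0, 0.6,0.11,0,-0.001,0,0,0, 0.6,0.11,0,-0.001,0,0,0]'
python3 - <<'E'
from h import *
goal((.448,.158,.04),.15)
snap('side','s2')
overlay('side','s2',170,190,80,80,8,csegs((.448,.158),.15)[-3:],'o7.png')
E
```

```text
t: 1.87
tool_pos: [0.4455, 0.1607, 0.0391]
tool_rot: [1.094, 1.28, -1.1]
contact_force: [-0.5, 1.0, -0.2]
opening: 0.051
t 1.87 pos [0.4455 0.1607 0.0391] x [-0.004 -0.001 -1.   ] y [ 0.988  0.151 -0.004] yaw 0.152 F [-0.45  0.99 -0.16] open 0.051 q6 [ 0.19 -0.1   2.11  0.    1.14  0.04]
shift m [-0.0009  0.002   0.003 ] turn deg [0.11 0.   0.25]
```

View pics/o7.png

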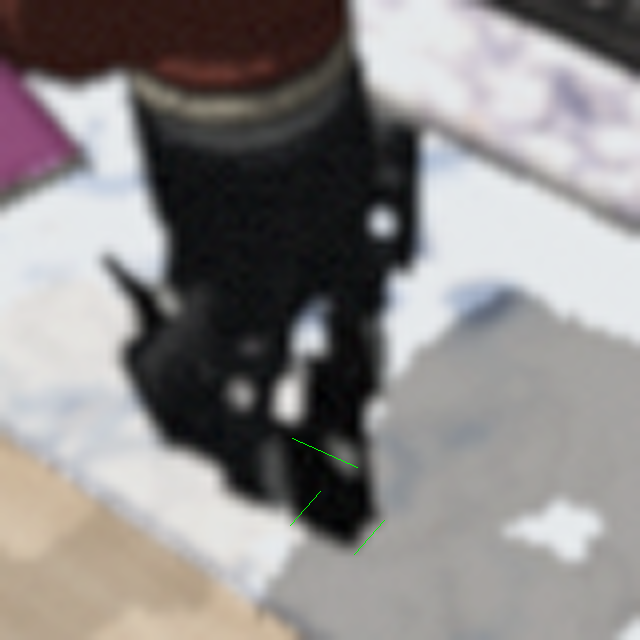

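```bash
python3 -m handwheel '[0.6,0,0.002,0.002,0,0,0, 0.6,0,0.002,0.002,0,0,0,0.3,0,0.002,0.002,0,0,0,0.2,0,0.002,0.002,0,0,0,0.1,0,0.002,0.002,0,0,0,0,0,0.002,0.002,0,0,0,0,0,0.002,0.002,0,0,0,0,0,0.002,0.002,0,0,0,0,0,0.002,0.002,0,0,0,0,0,0.002,0.002,0,0,0]' 25
python3 - <<'E'
from h import *
goal((.448,.158,.04),.15)
snap('side','s3')
overlay('side','s3',170,190,80,80,8,csegs((.448,.158),.15)[-3:],'o8.png')
E
```

```text
t: 2.75
tool_pos: [0.4495, 0.1581, 0.0439]
tool_rot: [1.096, 1.279, -1.101]
contact_force: [-10.8, -1.6, 18.4]
opening: 0.0205
t 2.75 pos [0.4495 0.1581 0.0439] x [-0.004 -0.001 -1.   ] y [ 0.989  0.149 -0.004] yaw 0.15 F [-10.78  -1.6   18.36] open 0.0205 q6 [ 0.18 -0.1   2.1   0.    1.15  0.03]
shift m [ 0.0039 -0.0014 -0.0001] turn deg [-0.01  0.    0.22]
```

View pics/o8.png

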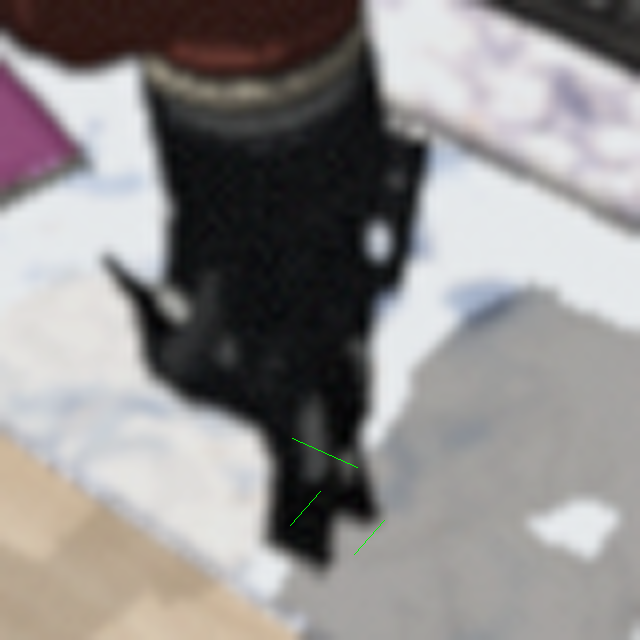

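```bash
python3 -m handwheel '[0,-0.005,0,0,0,0,0, 0,-0.02,0,0,0,0,0, 0,-0.05,0,0,0,0,0, 0,-0.08,0,0,0,0,0, 0,-0.12,0,0,0,0,0, 0,-0.16,0,0,0,0,0, 0,-0.16,0,0,0,0,0, 0,-0.16,0,0,0,0,0]'
python3 - <<'E'
from h import *
goal((.448,.158,.04),.15)
snap('side','s4')
overlay('side','s4',165,120,85,95,7,[],'o9.png')
E
```

```text
t: 3.47
tool_pos: [0.4522, 0.1584, 0.2054]
tool_rot: [1.103, 1.271, -1.092]
contact_force: [0.1, 0.1, -1.5]
opening: 0.017
t 3.47 pos [0.4522 0.1584 0.2054] x [ 0.008  0.002 -1.   ] y [0.989 0.149 0.008] yaw 0.149 F [ 0.06  0.12 -1.52] open 0.017 q6 [ 0.18 -0.3   1.98  0.    1.45  0.03]
shift m [ 1.654e-01 -5.500e-03 -1.000e-04] turn deg [-0.03 -0.02 -0.45]
```

View pics/o9.png

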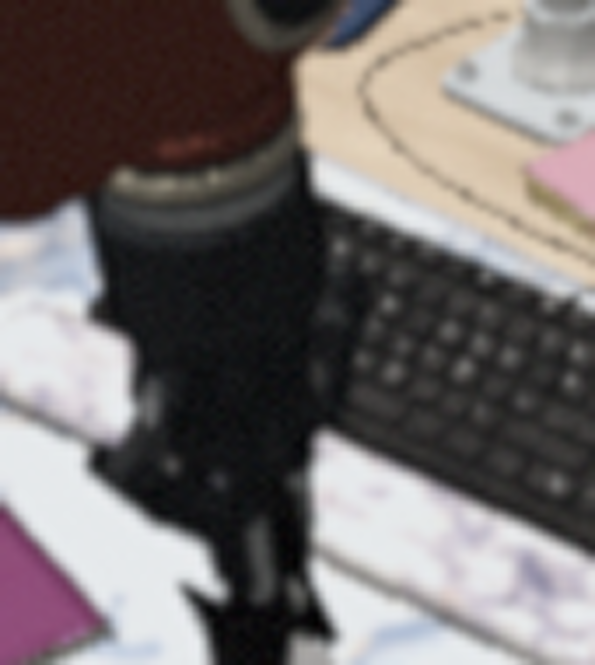

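Run:
```python
from h import *
o=ctrl.get_obs();p=o['tool_pos']
print(proj('side',p))
overlay('side','s4',170,180,60,75,8,[(p,p+[0,0,.03])],'o10.png')
```

```text
(np.float64(203.04425944398963), np.float64(202.05538808551566), np.float64(1.1026422958169653))
```

View pics/o10.png

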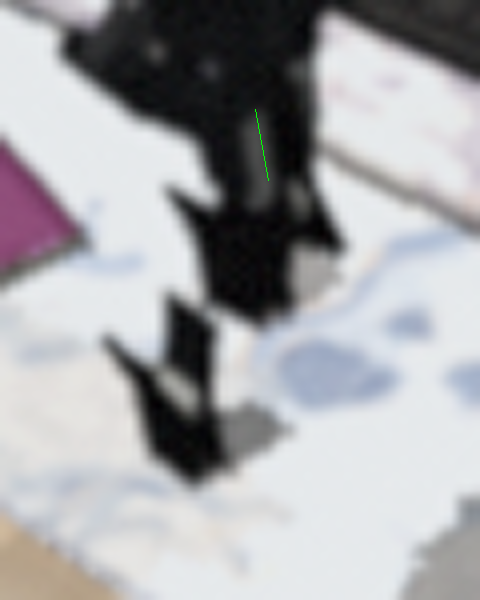

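Run:
```python
from h import *
goal((.622,-.018,.21),-.165)
```

```text
t 3.52 pos [0.4507 0.1582 0.2026] x [ 0.003  0.    -1.   ] y [0.989 0.149 0.003] yaw 0.149 F [-0.38  0.27 -1.07] open 0.0169 q6 [ 0.18 -0.3   1.98 -0.    1.45  0.03]
shift m [-0.007   0.1432  0.1997] turn deg [18.02 -0.03 -0.16]
```

```bash
python3 -m handwheel '[0,-0.008,0.02,0.028,3,0,0, 0,-0.008,0.04,0.056,6,0,0, 0,-0.008,0.06,0.084,9,0,0, 0,-0.008,0.08,0.112,12,0,0, 0,-0.008,0.1,0.14,14,0,0, 0,-0.008,0.12,0.168,16,0,0, 0,-0.008,0.134,0.187,17,0,0, 0,-0.008,0.143,0.2,18,0,0, 0,-0.008,0.143,0.2,18,0,0, 0,-0.008,0.143,0.2,18,0,0]'
python3 - <<'E'
from h import *
goal((.622,-.018,.19),-.165)
snap('side','s5');snap('top','t5')
o=ctrl.get_obs();p=o['tool_pos']
print(proj('side',p))
overlay('side','s5',240,160,100,75,8,segs((.576,-.0965),-.165)+[(p,p+[0,0,.03])],'o11.png')
overlay('top','t5',250,160,100,75,8,segs((.576,-.0965),-.165)+[(p,p+[0,0,.03])],'o12.png')
E
```

```text
t: 4.35
tool_pos: [0.6203, -0.0186, 0.2066]
tool_rot: [1.328, 1.13, -1.333]
contact_force: [0.2, -0.6, -0.9]
opening: 0.0168
t 4.35 pos [ 0.6203 -0.0186  0.2066] x [-0.004  0.001 -1.   ] y [ 0.986 -0.165 -0.005] yaw -0.165 F [ 0.18 -0.57 -0.89] open 0.0168 q6 [-0.15  0.06  1.65  0.    1.44  0.02]
shift m [ 0.0166  0.0017 -0.0009] turn deg [-0.03 -0.02  0.26]
(np.float64(298.9202355680528), np.float64(193.68274868812654), np.float64(1.1177466768941955))
```

View pics/o11.png

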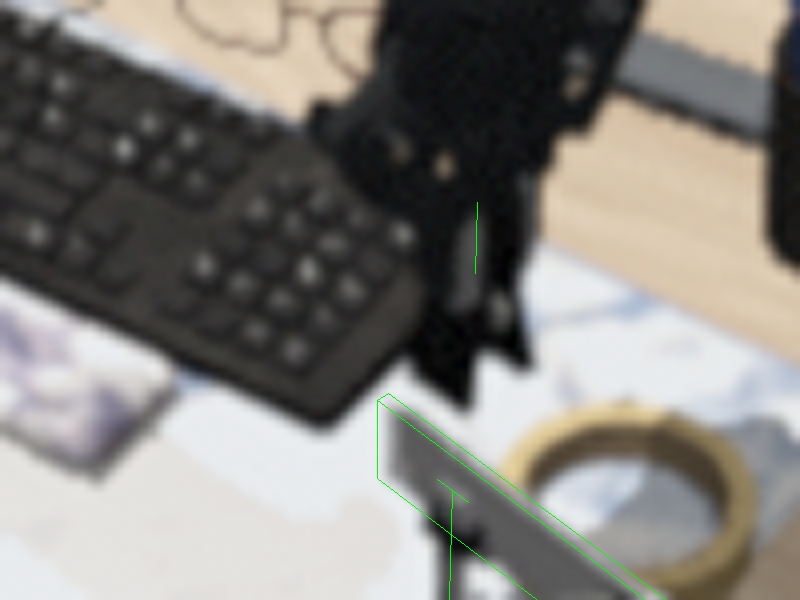

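View pics/o12.png

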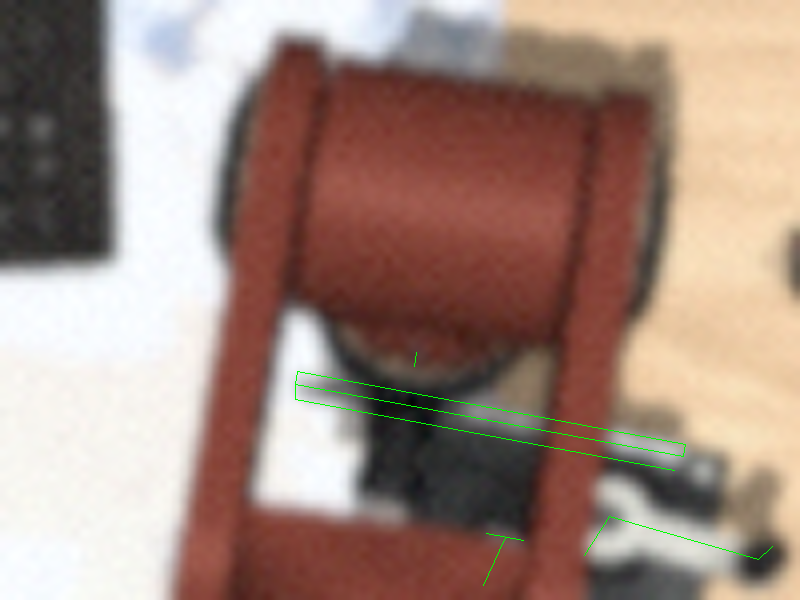

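Run:
```python
from h import *
p=np.array([.6203,-.0186,.2066]);x=np.array([.986,-.165,0]);y=np.array([.165,.986,0])
for h in(.037,.041,.045,.049):
    for dx in(-.010,0,.010):
        u,v,_=proj('side',p+dx*x-.014*y-[0,0,h]); print(h,dx,round((u-240+.5)*8),round((v-160+.5)*8))
for h in (.003,.007,.011):
    u,v,_=proj('side',p-.014*y-[0,0,h]); print('pin',h,round((u-240+.5)*8),round((v-160+.5)*8))
```

```text
0.037 -0.01 483 397
0.037 0 506 383
0.037 0.01 527 368
0.041 -0.01 483 406
0.041 0 505 392
0.041 0.01 527 377
0.045 -0.01 483 415
0.045 0 505 400
0.045 0.01 527 386
0.049 -0.01 483 424
0.049 0 504 409
0.049 0.01 526 395
pin 0.003 509 305
pin 0.007 508 315
pin 0.011 508 324
```

```bash
python3 -m handwheel '[0,0.01,0.002,0,0,0,0, 0,0.02,0.002,0,0,0,0, 0,0.03,0.002,0,0,0,0, 0,0.035,0.002,0,0,0,0, 0,0.035,0.002,0,0,0,0, 0,0.035,0.002,0,0,0,0]'
python3 - <<'E'
from h import *
goal((.622,-.018,.135),-.165)
snap('side','s6')
o=ctrl.get_obs();p=o['tool_pos']
overlay('side','s6',275,180,50,45,14,segs((.576,-.0965),-.165)[:6]+[(p,p+[0,0,.03])],'o13.png')
E
```

```text
t: 4.95
tool_pos: [0.6227, -0.0184, 0.1734]
tool_rot: [1.329, 1.128, -1.33]
contact_force: [0.4, 0.4, -0.3]
opening: 0.0173
t 4.95 pos [ 0.6227 -0.0184  0.1734] x [-0.002  0.    -1.   ] y [ 0.987 -0.164 -0.002] yaw -0.164 F [ 0.44  0.37 -0.31] open 0.0173 q6 [-0.15  0.09  1.67  0.    1.38  0.02]
shift m [ 0.0384 -0.0007 -0.0003] turn deg [0.04 0.   0.09]
```

View pics/o13.png

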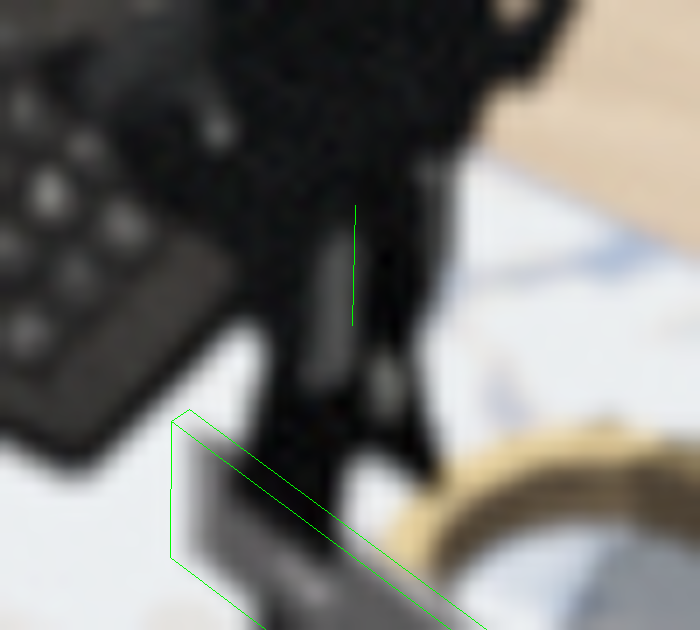

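```bash
python3 -m handwheel '[0,0.008,0,0,0,0,0, 0,0.014,0,0,0,0,0, 0,0.018,0,0,0,0,0, 0,0.022,0,0,0,0,0,0,0.022,0,0,0,0,0]' 
python3 -m handwheel '[0,0.005,0,0,0,0,0, 0,0.01,0,0,0,0,0, 0,0.014,0,0,0,0,0, 0,0.016,0,0,0,0,0,0,0.016,0,0,0,0,0]'
python3 - <<'E'
from h import *
goal((.622,-.018,.135),-.165)
snap('side','s7')
o=ctrl.get_obs();p=o['tool_pos']
overlay('side','s7',275,180,50,45,14,segs((.576,-.0965),-.165)[:0]+[(p,p+[0,0,.03])],'o14.png')
E
```

```text
t: 5.42
tool_pos: [0.6225, -0.0186, 0.1508]
tool_rot: [1.328, 1.129, -1.331]
contact_force: [-0.3, 1.8, -0.8]
opening: 0.0171
t: 5.83
tool_pos: [0.6228, -0.0186, 0.1353]
tool_rot: [1.329, 1.128, -1.33]
contact_force: [-0.1, 0.2, -0.6]
opening: 0.0172
t 5.83 pos [ 0.6228 -0.0186  0.1353] x [-0.001  0.    -1.   ] y [ 0.986 -0.164 -0.001] yaw -0.165 F [-0.05  0.24 -0.64] open 0.0172 q6 [-0.15  0.12  1.7  -0.    1.32  0.02]
shift m [ 0.0003 -0.0009 -0.0004] turn deg [0.03 0.   0.08]
```

View pics/o14.png

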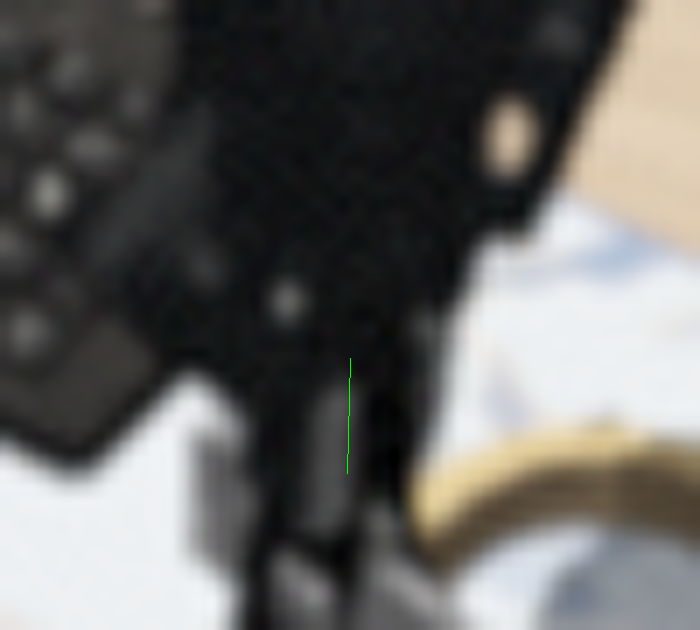

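```bash
python3 -m handwheel '[0.3,0,-0.001,0,0,0,0, 0.4,0,-0.001,0,0,0,0, 0.55,0,-0.001,0,0,0,0, 0.6,0,-0.001,0,0,0,0,0.6,0,-0.001,0,0,0,0,0.6,0,-0.001,0,0,0,0,0.6,0,-0.001,0,0,0,0,0.6,0,-0.001,0,0,0,0]'
python3 - <<'E'
from h import *
goal((.622,-.018,.135),-.165)
snap('side','s8')
o=ctrl.get_obs();p=o['tool_pos']
overlay('side','s8',265,160,65,60,11,[],'o15.png')
E
```

```text
t: 6.55
tool_pos: [0.6223, -0.0185, 0.1363]
tool_rot: [1.329, 1.127, -1.329]
contact_force: [-0.1, -1.1, -0.0]
opening: 0.0513
t 6.55 pos [ 0.6223 -0.0185  0.1363] x [ 0. -0. -1.] y [ 0.986 -0.164  0.   ] yaw -0.165 F [-0.15 -1.07 -0.02] open 0.0513 q6 [-0.15  0.12  1.7  -0.    1.32  0.02]
shift m [ 0.0013 -0.0004 -0.0004] turn deg [ 0.03  0.   -0.  ]
```

View pics/o15.png

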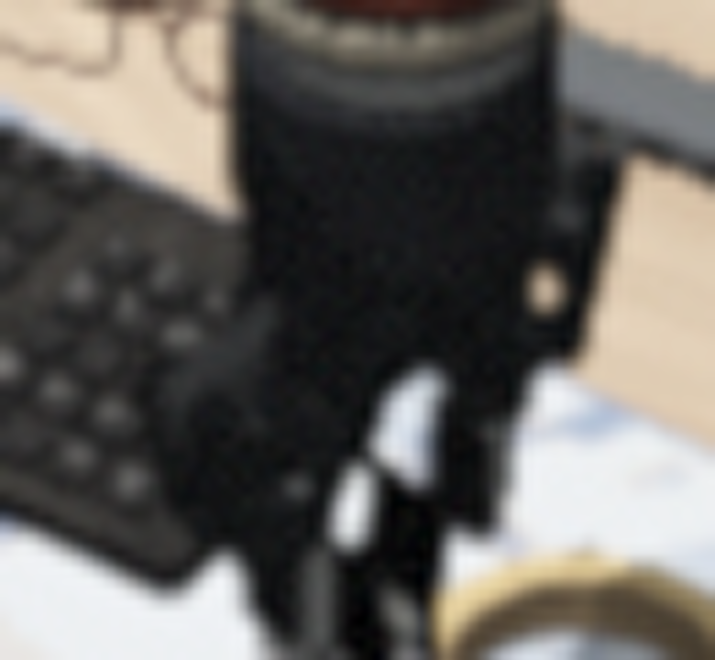

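Fingers are off the handles. Withdrawing upwards and looking.

```bash
python3 -m handwheel '[0.6,-0.02,0,0,0,0,0, 0.6,-0.05,0,0,0,0,0, 0.6,-0.08,0,0,0,0,0, 0.6,-0.11,0,-0,0,0,0,0.6,-0.14,0,-0.03,0,0,0,0.6,-0.14,0,-0.07,0,0,0,0.6,-0.14,0,-0.1,0,0,0,0.6,-0.14,0,-0.13,0,0,0,0.6,-0.14,0,-0.13,0,0,0]'
python3 - <<'E'
from h import *
goal((.622,-.018,.135),-.165)
snap('side','s9');snap('top','t9')
overlay('side','s9',255,180,75,75,8,[],'o16.png')
overlay('top','t9',270,180,75,60,10,[],'o17.png')
E
```

```text
t: 7.35
tool_pos: [0.6437, 0.1145, 0.2764]
tool_rot: [1.328, 1.131, -1.324]
contact_force: [-0.0, 0.4, -0.1]
opening: 0.0514
t 7.35 pos [0.6437 0.1145 0.2764] x [ 0.     0.002 -1.   ] y [ 0.987 -0.159  0.   ] yaw -0.16 F [-0.03  0.44 -0.06] open 0.0514 q6 [0.06 0.1  1.49 0.   1.55 0.22]
shift m [ 0.1411 -0.0004  0.1346] turn deg [ 0.31 -0.13 -0.  ]
```

View pics/o16.png

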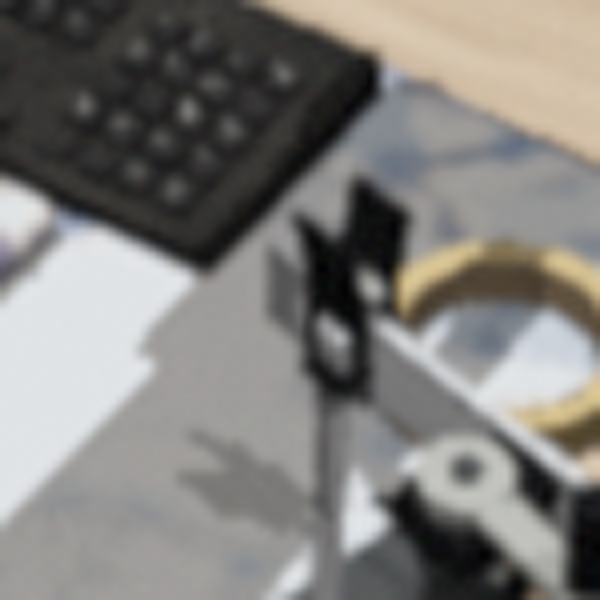

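View pics/o17.png

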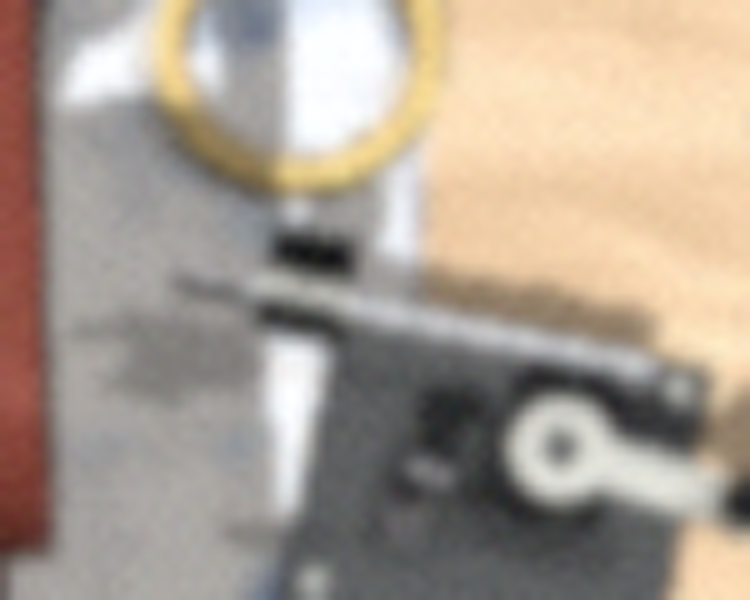

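Run:
```python
from h import *
overlay('side','side0',285,210,45,40,16,[],'o18.png')
overlay('top','top0',300,205,45,40,16,[],'o19.png')
e=np.array([.622,-.018,0])+np.array([-.014*.164,-.014*.986,0])
for z in(.125,.13,.135):
    u,v,_=proj('side',e+[0,0,z]);print(z,(u-255+.5)*8,(v-180+.5)*8)
```

```text
0.125 383.3074654508782 315.9148366285292
0.13 383.72657541958324 305.3181230529192
0.135 384.14819636015864 294.6579224412242
```

View pics/o18.png

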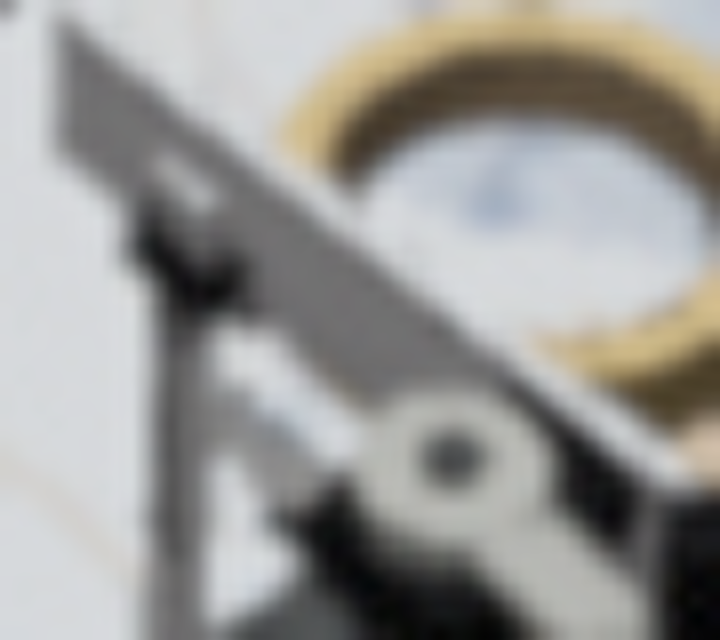

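View pics/o19.png

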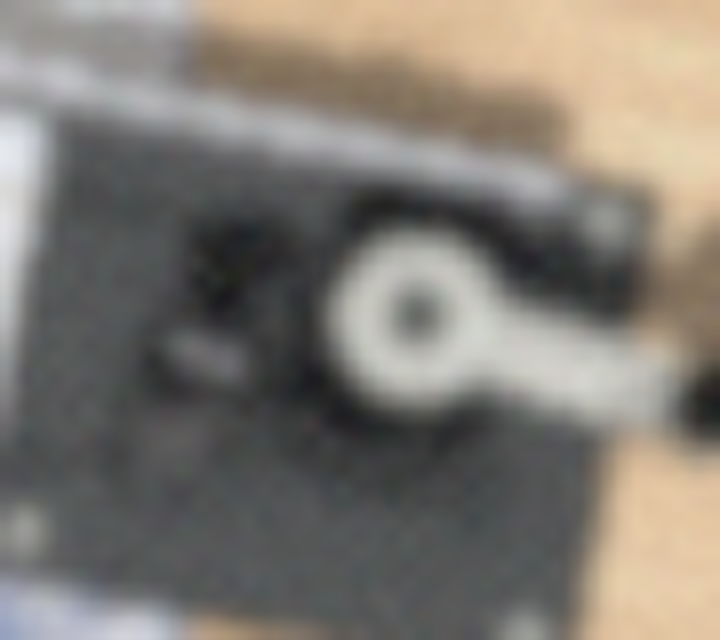

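Run:
```python
from h import *
x=np.array([.986,-.165,0]);y=np.array([.165,.986,0])
for cy in(-.019,-.016):
  for pz in(.128,.132,.136,.140):
    c=np.array([.6225,cy,pz]); r=[]
    for a,b,h in((.0135,.014,.033),(.0135,-.014,.033),(-.0135,.014,.033),(-.0135,-.014,.033)):
        u,v,_=proj('side',c+a*x+b*y+[0,0,h]); r.append((round((u-255+.5)*8),round((v-180+.5)*8)))
    print(cy,pz,r)
overlay('side','s9',280,195,45,40,16,[],'o20.png')
```

```text
-0.019 0.128 [(360, 177), (419, 219), (301, 215), (360, 258)]
-0.019 0.132 [(360, 168), (419, 211), (301, 206), (360, 249)]
-0.019 0.136 [(360, 159), (420, 202), (301, 197), (361, 240)]
-0.019 0.14 [(361, 150), (420, 193), (301, 188), (361, 231)]
-0.016 0.128 [(353, 173), (412, 216), (294, 211), (353, 254)]
-0.016 0.132 [(353, 165), (412, 207), (294, 202), (353, 245)]
-0.016 0.136 [(353, 156), (412, 198), (294, 193), (353, 236)]
-0.016 0.14 [(353, 147), (413, 189), (294, 184), (354, 227)]
```

View pics/o20.png

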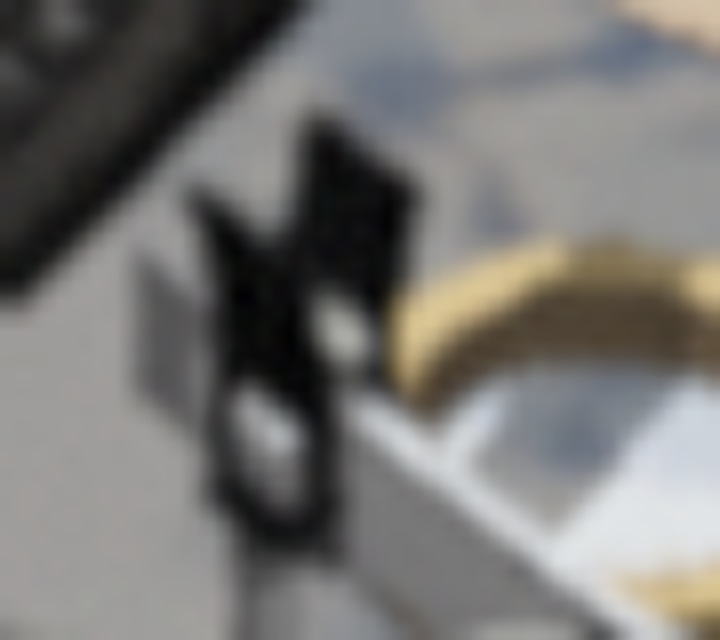

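Run:
```python
from h import *
def T(x,y,z,p=(.576,-.0965),yaw=-.165):
    c,s=np.cos(yaw),np.sin(yaw); return np.array([p[0]+c*x-s*y,p[1]+s*x+c*y,z])
q=lambda n,X,x0,y0,k:tuple(round((a-b+.5)*k) for a,b in zip(proj(n,X)[:2],(x0,y0)))
for z in(.178,.165,.16,.155,.15,.145,.14): print(z,q('side',T(-.024,.04,z),285,210,16),q('side',T(-.024,.03,z),285,210,16),q('side',T(-.024,.05,z),285,210,16),'top',q('top',T(-.024,.04,z),300,205,16))
for z in(.105,.11,.115,.12,.125,.13):print('ptr',z,q('side',T(-.02,.02,z),285,210,16),q('side',T(-.022,.028,z),285,210,16),q('side',T(0,0,z),285,210,16))
```

```text
0.178 (176, 189) (221, 222) (132, 155) top (208, 365)
0.165 (175, 247) (219, 280) (131, 213) top (205, 373)
0.16 (174, 269) (218, 303) (131, 236) top (203, 376)
0.155 (174, 291) (218, 325) (130, 258) top (202, 379)
0.15 (173, 313) (217, 346) (130, 279) top (200, 382)
0.145 (173, 334) (216, 368) (129, 301) top (199, 385)
0.14 (172, 356) (216, 390) (129, 323) top (198, 389)
ptr 0.105 (272, 558) (229, 538) (447, 564)
ptr 0.11 (273, 538) (229, 517) (448, 543)
ptr 0.115 (274, 517) (230, 496) (450, 522)
ptr 0.12 (274, 496) (231, 475) (451, 501)
ptr 0.125 (275, 475) (231, 454) (452, 480)
ptr 0.13 (276, 454) (232, 433) (454, 459)
```

Run:
```python
from h import *
goal((.556,-.152,.24),-.344)
```

```text
t 7.45 pos [0.6434 0.1107 0.276 ] x [-0. -0. -1.] y [ 0.987 -0.162 -0.   ] yaw -0.162 F [ 0.77 -0.5  -0.29] open 0.0513 q6 [ 0.06  0.1   1.49 -0.    1.55  0.22]
shift m [ 0.0362 -0.0438  0.2734] turn deg [10.4   0.03  0.02]
```

```bash
python3 -m handwheel '[0.6,0,-0.006,0.04,2,0,0, 0.6,0,-0.013,0.08,4,0,0, 0.6,0,-0.02,0.12,6,0,0, 0.6,0.01,-0.026,0.16,8,0,0, 0.6,0.02,-0.032,0.2,9,0,0, 0.6,0.03,-0.038,0.235,10,0,0, 0.6,0.036,-0.042,0.26,10.4,0,0, 0.6,0.036,-0.044,0.273,10.4,0,0, 0.6,0.036,-0.044,0.273,10.4,0,0, 0.6,0.036,-0.044,0.273,10.4,0,0,0.6,0.036,-0.044,0.273,10.4,0,0]' 60
python3 - <<'E'
from h import *
goal((.556,-.152,.137),-.344)
snap('side','s10')
o=ctrl.get_obs();p=o['tool_pos'];y=Ro.from_rotvec(o['tool_rot']).as_matrix()[:,1]
overlay('side','s10',280,150,80,90,7,[(p,p-[0,0,.1]),(p-.025*y,p+.025*y)],'o21.png')
E
```

```text
t: 8.37
tool_pos: [0.556, -0.1519, 0.2411]
tool_rot: [1.46, 1.025, -1.458]
contact_force: [0.1, -0.5, -1.1]
opening: 0.0512
t 8.37 pos [ 0.556  -0.1519  0.2411] x [ 0.001  0.    -1.   ] y [ 0.941 -0.339  0.001] yaw -0.346 F [ 0.08 -0.5  -1.12] open 0.0512 q6 [-0.4  -0.07  1.72  0.    1.49 -0.05]
shift m [ 1.041e-01 -0.000e+00  1.000e-04] turn deg [-0.09 -0.03 -0.07]
```

View pics/o21.png

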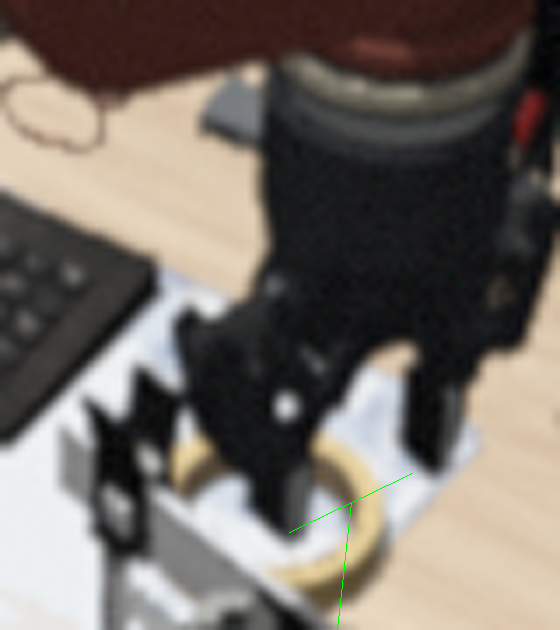

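```bash
python3 -m handwheel '[0.6,0.025,0,0,0,0,0, 0.6,0.05,0,0,0,0,0, 0.6,0.07,0,0,0,0,0, 0.6,0.085,0,0,0,0,0,0.6,0.095,0,0,0,0,0,0.6,0.101,0,0,0,0,0,0.6,0.101,0,0,0,0,0,0.6,0.101,0,0,0,0,0]' 60
python3 - <<'E'
from h import *
goal((.556,-.152,.137),-.344)
snap('side','s11')
o=ctrl.get_obs();p=o['tool_pos'];y=Ro.from_rotvec(o['tool_rot']).as_matrix()[:,1]
overlay('side','s11',280,180,80,80,8,[(p,p+[0,0,.03])],'o22.png')
E
```

```text
t: 9.08
tool_pos: [0.5561, -0.1521, 0.1401]
tool_rot: [1.459, 1.025, -1.458]
contact_force: [0.2, 0.3, -0.8]
opening: 0.051
t 9.08 pos [ 0.5561 -0.1521  0.1401] x [ 0.001 -0.    -1.   ] y [ 0.941 -0.338  0.001] yaw -0.345 F [ 0.18  0.3  -0.76] open 0.051 q6 [-0.4   0.01  1.81  0.    1.32 -0.05]
shift m [ 0.0031 -0.0001 -0.0001] turn deg [-0.07  0.   -0.06]
```

View pics/o22.png

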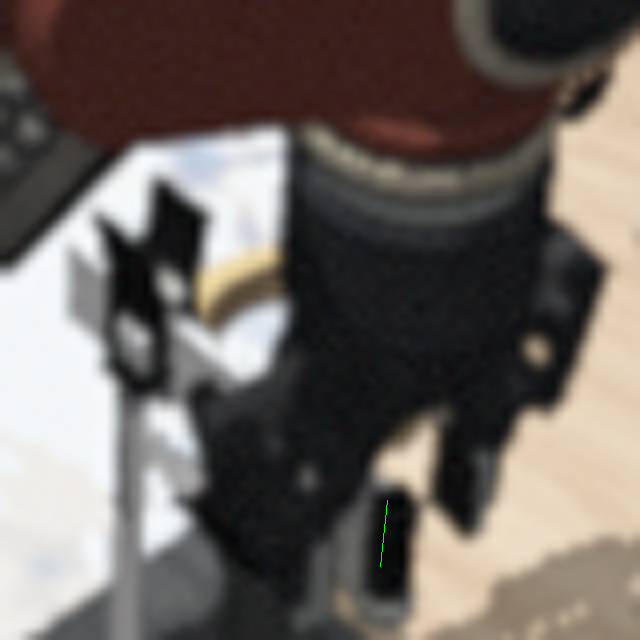

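```bash
python3 -m handwheel '[0.4,0,0,0,0,0,0,0.3,0,0,0,0,0,0,0.2,0,0,0,0,0,0,0.1,0,0,0,0,0,0,0.1,0,0,0,0,0,0,0,0,0,0,0,0,0,0,0,0,0,0,0,0,0,0,0,0,0,0,0]' 40
python3 - <<'E'
from h import *
goal((.556,-.152,.14),-.344)
snap('side','s12')
o=ctrl.get_obs();p=o['tool_pos'];y=Ro.from_rotvec(o['tool_rot']).as_matrix()[:,1]
overlay('side','s12',280,180,80,80,8,[],'o23.png')
E
```

```text
t: 9.8
tool_pos: [0.556, -0.1527, 0.1403]
tool_rot: [1.46, 1.023, -1.458]
contact_force: [-0.8, -0.4, 5.8]
opening: 0.0148
t 9.8 pos [ 0.556  -0.1527  0.1403] x [ 0.001 -0.001 -1.   ] y [ 0.941 -0.339  0.002] yaw -0.346 F [-0.81 -0.38  5.8 ] open 0.0148 q6 [-0.4   0.01  1.81 -0.    1.32 -0.05]
shift m [ 0.0003 -0.0002 -0.0007] turn deg [-0.12  0.02 -0.1 ]
```

View pics/o23.png

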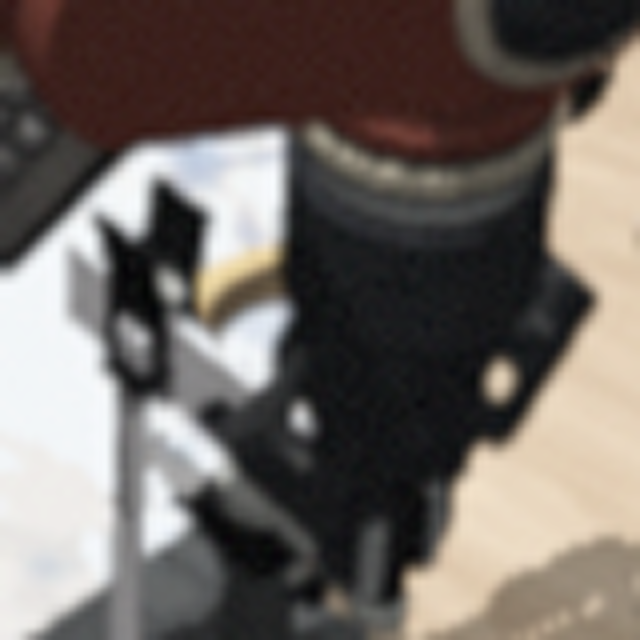

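```bash
python3 -m handwheel '[0,-0.005,0,0,0,0,0,0,-0.012,0,0,0,0,0,0,-0.02,0,0,0,0,0,0,-0.028,0,0,0,0,0,0,-0.034,0,0,0,0,0,0,-0.038,0,0,0,0,0,0,-0.038,0,0,0,0,0,0,-0.038,0,0,0,0,0]' 60
python3 - <<'E'
from h import *
goal((.556,-.152,.14),-.344)
snap('side','s13');snap('top','t13')
overlay('side','s13',280,160,80,80,8,[],'o24.png')
overlay('side','s13',285,190,40,40,16,[],'o25.png')
E
```

```text
t: 10.52
tool_pos: [0.5555, -0.1525, 0.1777]
tool_rot: [1.459, 1.025, -1.459]
contact_force: [2.9, -2.6, -3.5]
opening: 0.0142
t 10.52 pos [ 0.5555 -0.1525  0.1777] x [ 0. -0. -1.] y [ 0.941 -0.339  0.001] yaw -0.346 F [ 2.95 -2.61 -3.52] open 0.0142 q6 [-0.4  -0.02  1.78 -0.    1.38 -0.05]
shift m [ 0.0377  0.0003 -0.0006] turn deg [-0.11  0.01 -0.03]
```

View pics/o24.png

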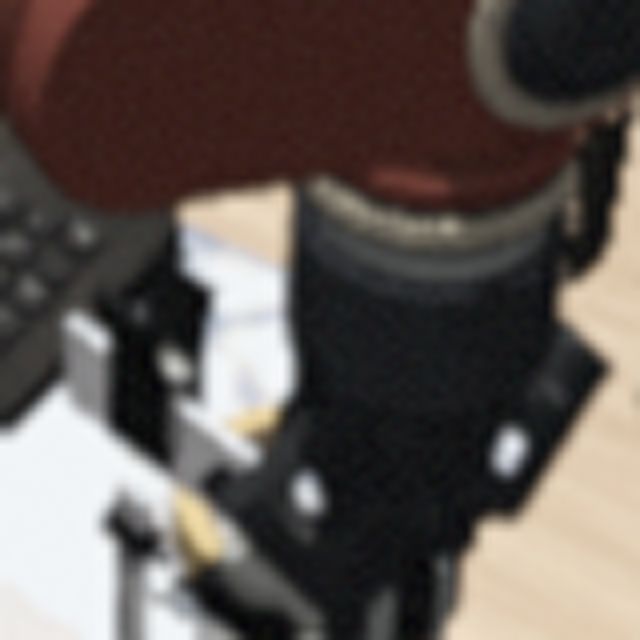

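View pics/o25.png

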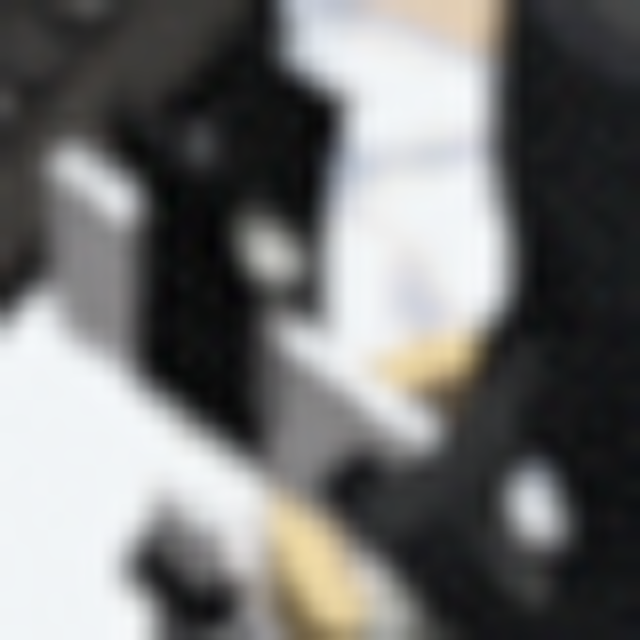

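Run:
```python
from h import *
overlay('side','s13',284,214,40,36,18,[],'o26.png')
overlay('side','side0',284,214,40,36,18,[],'o27.png')
```

```text
(no output)
```

View pics/o26.png

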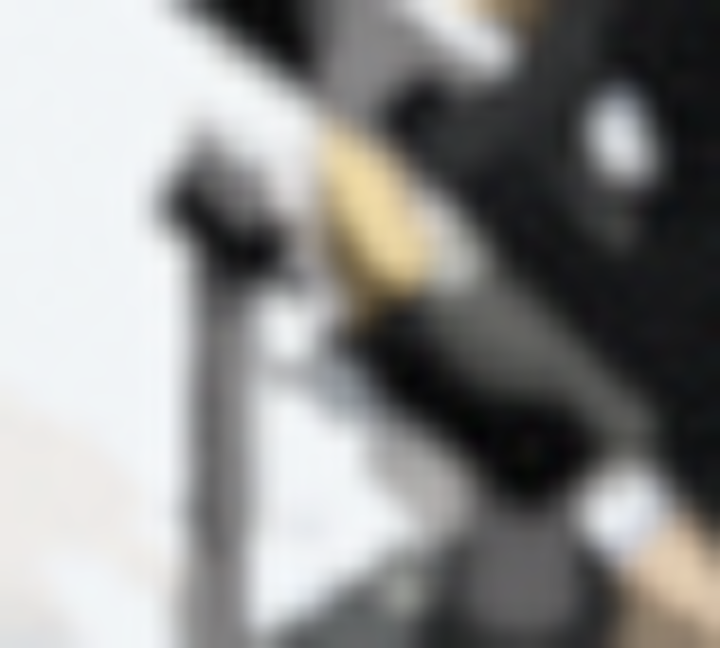

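View pics/o27.png

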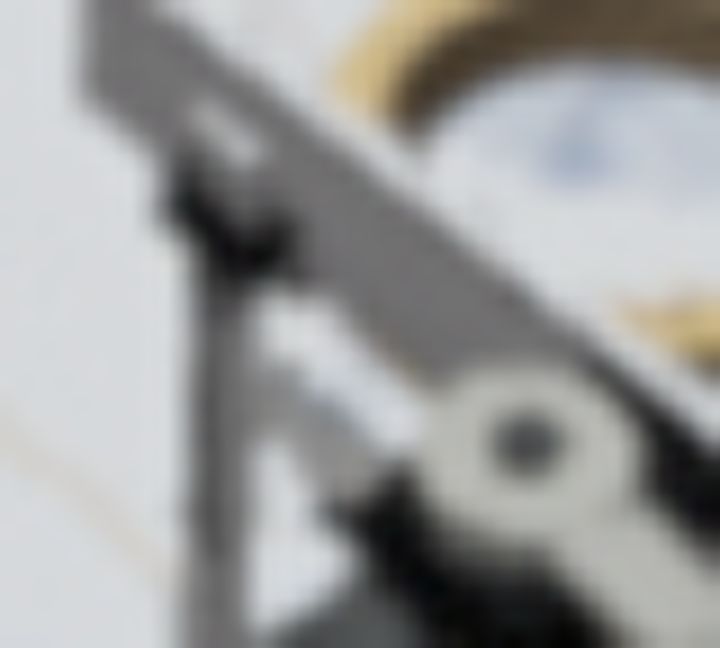

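Run:
```python
import cv2,numpy as np
def g(tag,x,y,w,h,k,out,lo,hi):
    im=cv2.imread(f'pics/{tag}.png')[y:y+h,x:x+w].astype(float)
    im=np.clip((im-lo)/(hi-lo)*255,0,255).astype(np.uint8)
    cv2.imwrite('pics/'+out,cv2.resize(im,None,fx=k,fy=k,interpolation=cv2.INTER_CUBIC))
g('top0',300,210,36,30,20,'e1.png',5,90)
g('t13',300,210,36,30,20,'e2.png',5,90)
g('side0',290,220,30,28,20,'e3.png',0,160)
g('s13',290,215,30,28,20,'e4.png',0,160)
```

```text
(no output)
```

View pics/e1.png

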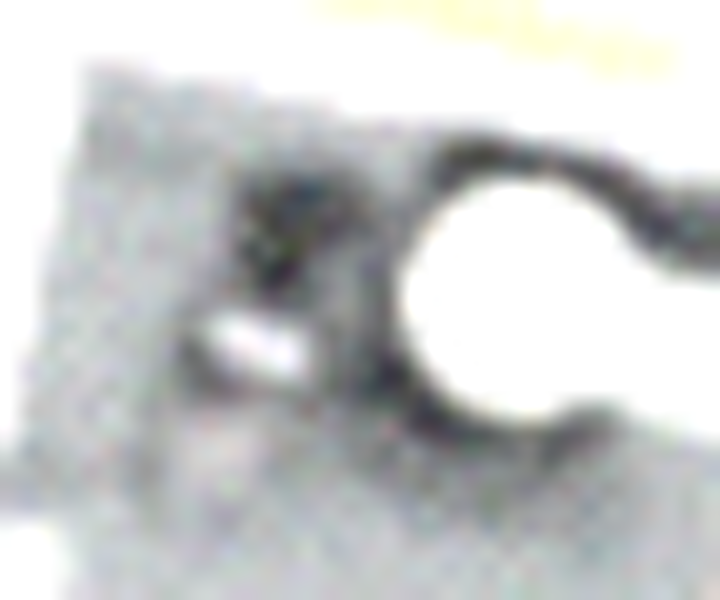

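View pics/e2.png

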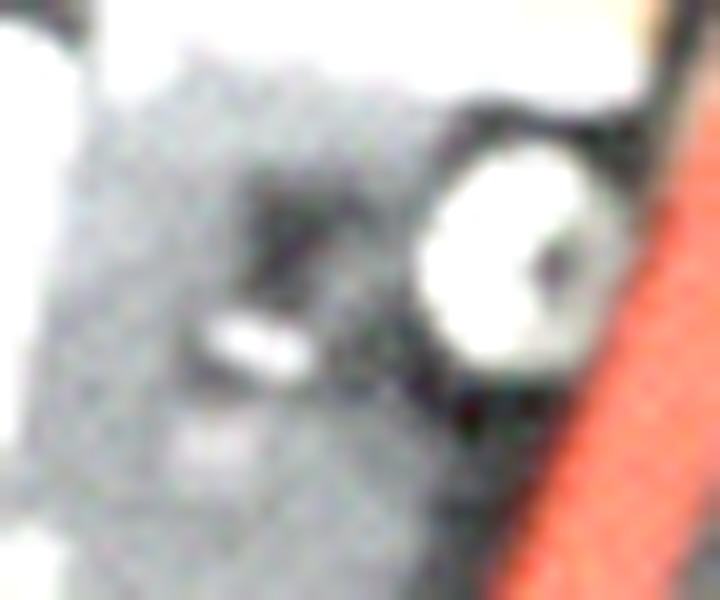

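View pics/e3.png

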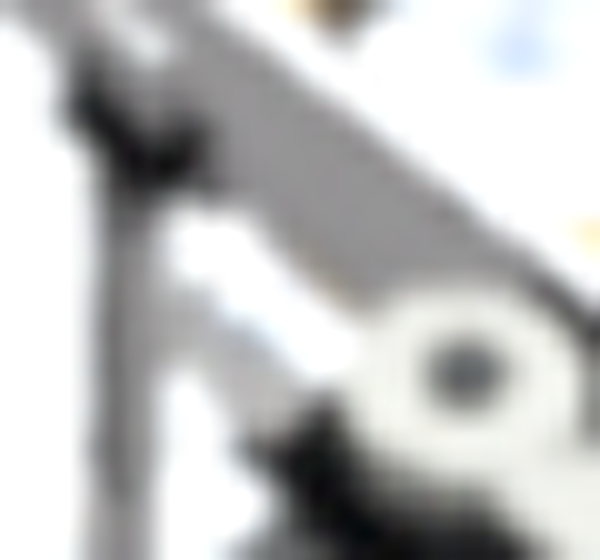

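View pics/e4.png

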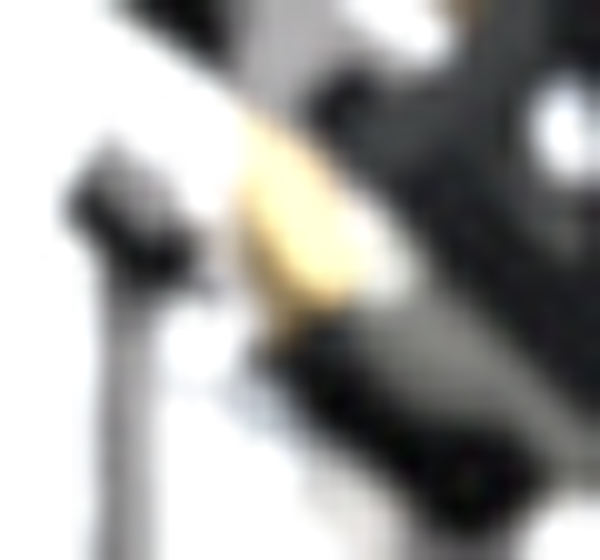

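Run:
```python
from h import *
c,s=np.cos(-.165),np.sin(-.165)
def st(X): d=X-np.array([.576,-.0965,0]); return np.array([c*d[0]+s*d[1],-s*d[0]+c*d[1],d[2]]).round(4)
P=lambda a,b,k,x0,y0:((a+.5)/k-.5+x0,(b+.5)/k-.5+y0)
print('top rule',st(onz('top',*P(257,348,20,300,210),.178)))
print('top ptr0',st(onz('top',*P(355,350,20,300,210),.115)),'ptr raised',st(onz('top',*P(350,350,20,300,210),.155)))
# side: points with assumed stand x -> solve
def side_at_x(u,v,xs):
    f,cx,cy,R,t=cam('side'); o=-R.T@t; r=R.T@np.array([(u-cx)/f,(v-cy)/f,1])
    ex=np.array([c,s,0]); k=(xs-ex@(o-np.array([.576,-.0965,0])))/(ex@r); return st(o+k*r)
for xs in(-.03,-.026,-.022,-.018,-.01,0):
    print(xs,'ptr0',side_at_x(*P(248,445,20,290,220),xs),'ptr1',side_at_x(*P(256,350,20,290,215),xs),'tip',side_at_x(*P(205,268,20,290,215),xs),'tip0',side_at_x(*P(208,160,20,290,220),xs),'left',side_at_x(*P(68,200,20,290,215),xs))
```

```text
top rule [-0.023   0.0406  0.178 ]
top ptr0 [-0.0122  0.0235  0.115 ] ptr raised [-0.0176  0.0259  0.155 ]
-0.03 ptr0 [-0.03    0.0092  0.1315] ptr1 [-0.03    0.0092  0.1673] tip [-0.03    0.0185  0.1748] tip0 [-0.03    0.018   0.1766] left [-0.03    0.0429  0.1684]
-0.026 ptr0 [-0.026   0.0131  0.1253] ptr1 [-0.026   0.013   0.1614] tip [-0.026   0.0224  0.169 ] tip0 [-0.026   0.0219  0.1708] left [-0.026   0.047   0.1626]
-0.022 ptr0 [-0.022   0.0169  0.1192] ptr1 [-0.022   0.0169  0.1556] tip [-0.022   0.0263  0.1632] tip0 [-0.022   0.0258  0.165 ] left [-0.022   0.0511  0.1567]
-0.018 ptr0 [-0.018   0.0208  0.113 ] ptr1 [-0.018   0.0207  0.1497] tip [-0.018   0.0302  0.1573] tip0 [-0.018   0.0298  0.1592] left [-0.018   0.0552  0.1508]
-0.01 ptr0 [-0.01    0.0285  0.1007] ptr1 [-0.01    0.0284  0.1379] tip [-0.01    0.0381  0.1457] tip0 [-0.01    0.0376  0.1475] left [-0.01    0.0634  0.1391]
0 ptr0 [0.     0.0381 0.0853] ptr1 [-0.      0.0381  0.1232] tip [0.     0.0479 0.1311] tip0 [-0.      0.0474  0.133 ] left [-0.      0.0737  0.1244]
```

```bash
cat >> h.py <<'E'
def avg(n,N,tag):
    a=np.mean([ctrl.get_image(n)[0].astype(float) for _ in range(N)],0); np.save(f'pics/{tag}.npy',a); return a
def enh(a,x,y,w_,h_,k,out,lo,hi):
    im=np.clip((a[y:y+h_,x:x+w_]-lo)/(hi-lo)*255,0,255).astype(np.uint8)
    cv2.imwrite('pics/'+out,cv2.resize(im,None,fx=k,fy=k,interpolation=cv2.INTER_CUBIC))
E
python3 - <<'E'
from h import *
a=avg('top',24,'at1'); enh(a,300,210,36,30,20,'f1.png',5,70)
b=avg('side',16,'as1'); enh(b,290,215,30,28,20,'f2.png',0,200)
print(ctrl.get_obs()['t'],ctrl.get_obs()['tool_pos'])
E
```

```text
12.6167 [ 0.55537874 -0.15235978  0.17726085]
```

View pics/f1.png

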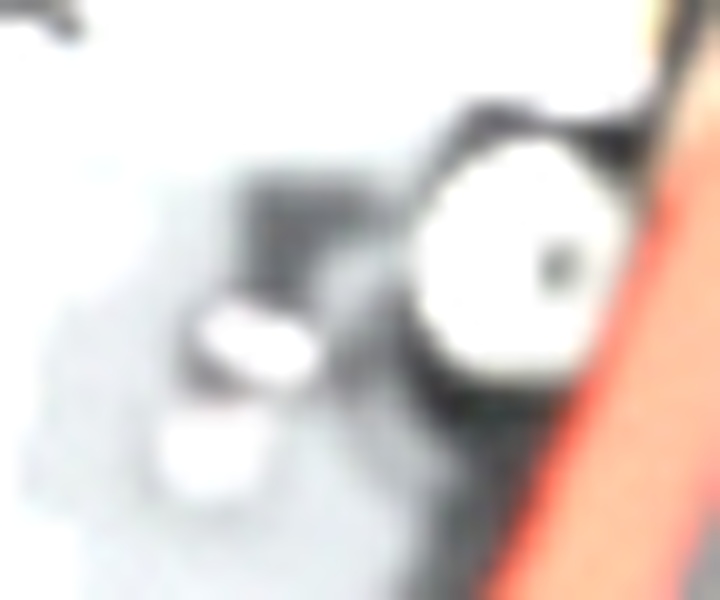

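View pics/f2.png

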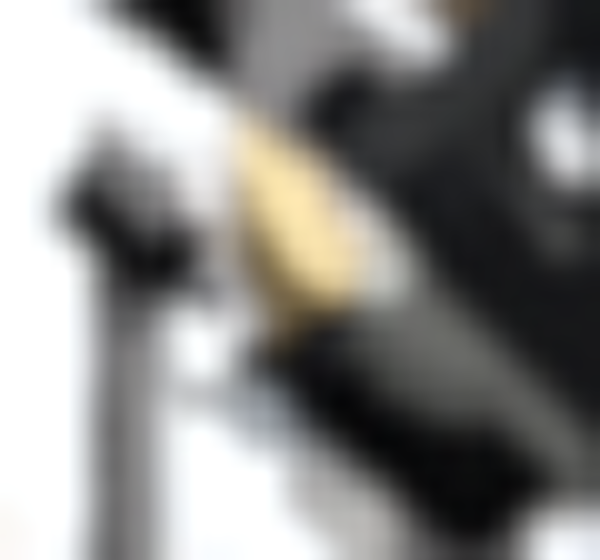

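Run:
```python
from h import *
a=np.load('pics/at1.npy'); g=a.mean(2); print(g[222:234,306:324].round(0).astype(int))
b=np.load('pics/as1.npy').mean(2); print(b[220:240,292:310].round(0).astype(int))
```

```text
[[ 71  68  66  65  64  57  44  35  34  37  46  51  55  56  61  91 131 150]
 [ 69  67  66  65  63  55  43  35  35  42  54  59  60  56  60  94 136 152]
 [ 67  66  65  63  59  52  42  35  36  46  57  60  55  49  51  87 129 149]
 [ 66  65  63  58  60  65  59  50  45  47  55  55  49  42  41  70 110 139]
 [ 66  65  61  55  67  83  84  76  69  58  54  49  44  39  34  50  86 117]
 [ 66  64  59  51  59  78  84  90  89  69  50  42  39  36  29  35  58  84]
 [ 66  65  59  48  45  55  66  78  80  63  45  39  39  38  29  24  33  47]
 [ 65  65  61  53  47  48  55  60  60  53  48  42  44  44  33  22  22  24]
 [ 64  64  65  64  63  63  66  63  58  57  55  49  51  49  40  27  19  19]
 [ 64  64  69  75  77  76  74  67  63  62  60  56  53  54  48  37  27  24]
 [ 63  63  72  79  81  79  74  66  63  65  62  58  55  55  54  47  37  28]
 [ 62  61  69  75  76  75  70  64  64  66  65  61  57  54  54  50  43  32]]
[[204 201 190 184 195 199 202 199 190 158 129 112  89  51  24  26  35  43]
 [204 197 169 152 173 188 197 201 196 178 156 128  96  58  31  33  41  45]
 [202 186 142 115 139 169 183 193 189 179 169 152
[... 601 characters left out ...]
 70  65  72  78  94  98]
 [205 198 154  93  81 105 152 186 181 167 131  86  55  37  34  49  67  78]
 [204 198 157 100  97 117 158 195 194 156  98  54  32  22  27  41  56  67]
 [205 198 156 100 101 119 153 182 182 143  87  50  26  15  19  25  40  56]
 [205 197 150  96 101 122 149 156 151 133 110  86  49  18  11  12  26  44]
 [205 197 146  93 101 128 163 168 162 143 128 115  78  35  13   7  14  23]
 [205 197 144  89 100 129 174 194 194 172 145 130 104  67  36  15   8   9]
 [205 197 144  91 100 128 175 200 204 196 176 162 137 106  76  43  17   8]
 [205 197 145  90  99 127 174 199 204 204 200 192 159 132 114  84  52  25]
 [205 197 147  94  99 125 173 199 204 204 205 198 165 140 133 120  99  61]]
```

```bash
cat >> h.py <<'E'
_c,_s=np.cos(-.165),np.sin(-.165)
def st(X): d=X-np.array([.576,-.0965,0]); return np.array([_c*d[0]+_s*d[1],-_s*d[0]+_c*d[1],d[2]]).round(4)
def sx(u,v,xs):
    f,cx,cy,R,t=cam('side'); o=-R.T@t; r=R.T@np.array([(u-cx)/f,(v-cy)/f,1])
    ex=np.array([_c,_s,0]); k=(xs-ex@(o-np.array([.576,-.0965,0])))/(ex@r); return st(o+k*r)
E
python3 - <<'E'
from h import *
for u,v,z in((312.4,226.9,.178),(316.5,227.7,.158),(318,227.5,.158),(319,227.7,.158)): print(st(onz('top',u,v,z)))
for x in(-.024,-.022,-.02,-.018): print(x,sx(300.5,228.8,x),sx(301.7,232.6,x), 'curs c',sx(295.5,226.2,x))
E
```

```text
[-0.0229  0.0406  0.178 ]
[-0.0204  0.0273  0.158 ]
[-0.0189  0.0229  0.158 ]
[-0.019   0.0198  0.158 ]
-0.024 [-0.024   0.0217  0.1649] [-0.024   0.017   0.1548] curs c [-0.024   0.0396  0.1607]
-0.022 [-0.022   0.0237  0.162 ] [-0.022   0.019   0.1518] curs c [-0.022   0.0416  0.1577]
-0.02 [-0.02    0.0256  0.1591] [-0.02    0.0209  0.1489] curs c [-0.02    0.0437  0.1548]
-0.018 [-0.018   0.0276  0.1562] [-0.018   0.0229  0.1459] curs c [-0.018   0.0457  0.1519]
```

```bash
python3 -m handwheel '[0,-0.003,0,0,0,0,0,0,-0.006,0,0,0,0,0,0,-0.009,0,0,0,0,0,0,-0.009,0,0,0,0,0,0,-0.009,0,0,0,0,0]'
python3 - <<'E'
from h import *
a=avg('top',12,'at2'); enh(a,300,210,36,30,20,'f3.png',5,70)
b=avg('side',16,'as2'); enh(b,290,215,30,28,20,'f4.png',0,200)
o=ctrl.get_obs();print(o['t'],o['tool_pos'],o['contact_force'])
print(a.mean(2)[222:234,306:324].round(0).astype(int))
print(b.mean(2)[220:240,292:310].round(0).astype(int))
E
```

```text
t: 13.03
tool_pos: [0.5555, -0.1524, 0.1869]
tool_rot: [1.459, 1.025, -1.459]
contact_force: [-0.1, -2.6, -3.0]
opening: 0.014
14.4333 [ 0.55545451 -0.1523678   0.18630177] [ 0.58913306 -3.32815238 -4.06446367]
[[ 67  65  67  66  64  58  44  35  34  40  47  54  56  56  57  77 117 143]
 [ 67  67  66  65  63  55  43  34  35  43  55  60  59  56  53  72 114 143]
 [ 66  66  65  62  58  52  42  37  37  45  58  61  56  48  44  65 106 138]
 [ 65  65  62  59  60  64  60  50  44  49  56  55  49  40  37  52  90 124]
 [ 66  66  60  56  67  84  83  76  69  59  54  49  42  36  31  38  66  98]
 [ 66  66  59  52  59  78  84  90  89  69  50  43  39  34  29  28  42  65]
 [ 66  65  59  49  45  55  66  77  80  62  45  41  42  40  32  26  27  36]
 [ 65  65  62  54  48  47  55  60  60  54  47  45  46  46  35  25  24  26]
 [ 63  63  65  64  63  63  67  63  58  57  55  51  51  50  40  28  24  22]
 [ 63  63  69  75  77  76  74  68  62  63  60  56  53  54  48  37  30  23]
 [ 63  63  71  79  82  80  73  66  63  65  64  58  55  54  53  48  38  30]
 [ 62  62  68  74  76  75  71  64  64  65  66  62  57  54  53  4
[... 812 characters left out ...]
 28  18  21  32  50  64]
 [204 197 153  93  81 105 151 185 184 177 131  70  29  13  15  20  36  51]
 [204 198 157 101  97 117 157 194 199 184 140  93  50  18  11  12  18  32]
 [204 198 156 100 101 118 153 183 184 161 134 113  76  41  20   9   8  14]
 [204 197 150  96 100 121 154 169 157 140 129 121 101  81  52  24  10   8]
 [204 196 146  93 101 128 170 187 174 159 140 127 122 115  92  61  32  12]
 [204 196 143  89  99 129 175 198 198 191 168 143 133 128 121 102  68  36]
 [204 196 144  91 100 128 174 199 204 202 193 174 161 142 134 127 106  77]
 [204 196 144  90  99 126 174 198 203 204 203 199 191 158 137 135 131 115]
 [204 197 147  93  99 125 173 198 203 203 203 204 197 163 139 138 140 133]]
```

View pics/f4.png

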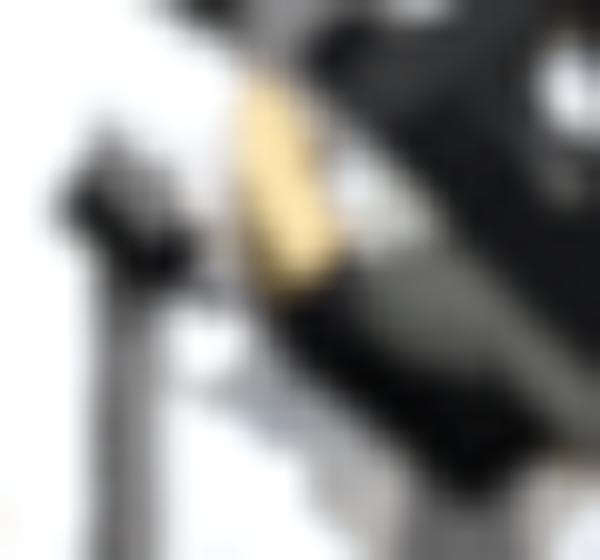

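Run:
```python
from h import *
ds=np.median([ctrl.get_image('side')[1] for _ in range(8)],0); dt=np.median([ctrl.get_image('top')[1] for _ in range(8)],0)
np.save('pics/ds.npy',ds);np.save('pics/dt.npy',dt)
np.set_printoptions(linewidth=200)
f=lambda X:' '.join('%4d'%int(round(t*1000)) for t in X)
print('side rows: x,y,z mm in stand')
for v in range(223,234):
    print(v,' '.join('(%d,%d,%d)'%tuple(1000*st(w('side',u,v,ds[v,u]))) if 0<ds[v,u]<1.22 else '.' for u in range(292,308)))
print('top')
for v in range(223,231):
    print(v,' '.join('(%d,%d,%d)'%tuple(1000*st(w('top',u,v,dt[v,u]))) if dt[v,u]>0 and st(w('top',u,v,dt[v,u]))[2]>.03 else '.' for u in range(308,324)))
print(ctrl.get_obs()['t'])
```

```text
side rows: x,y,z mm in stand
223 . . (-23,45,167) (-24,41,170) (-24,37,174) (-24,34,176) (-22,32,177) . . . . . . . . .
224 . (-27,45,167) (-25,43,167) (-23,41,166) (-24,38,169) (-24,34,172) (-22,32,173) . . . . . . . . .
225 . (-27,44,163) (-27,42,165) (-25,40,165) (-24,37,167) (-23,34,168) (-22,32,169) . . . . . . . . .
226 . (-27,44,160) (-27,41,162) (-27,37,165) (-26,35,166) (-24,33,166) (-22,32,166) (-20,30,165) . . . . . . . .
227 . . (-26,42,157) (-27,37,162) (-27,34,163) (-26,32,164) (-24,30,165) (-21,29,164) . . . . . . . (-8,14,165)
228 . . (-23,45,149) (-27,37,158) (-27,34,160) (-27,30,164) (-25,29,163) (-23,28,162) . . . . . (-13,16,164) (-12,14,165) (-10,12,165)
229 . . (-24,44,146) (-25,40,150) (-26,34,156) (-27,30,160) (-25,29,159) (-24,26,160) (-22,24,160) . (-16,24,156) . (-17,16,163) (-17,12,166) (-14,11,165) (-13,9,166)
230 . . (-23,45,142) (-24,41,145) (-23,37,147) (-27,30,156) (-21,32,150) (-26,24,160) (-25,22,161) (-22,21,160) (-17,22,155) (-16,20,156) (-19,13,164) (-19,10,165) (-17,9,165) (-16,6,166)
231 . . (-24,44,139) (-23,41,141) (-24,36,146) (-25,32,149) (
[... 666 characters left out ...]
164) (-13,15,166) (-13,12,167) (-13,9,169)
227 . (-23,50,166) (-22,47,165) (-23,44,172) (-22,41,173) (-22,38,178) (-22,35,177) (-20,32,164) . (-17,26,155) (-17,23,155) (-16,20,156) (-17,17,163) (-16,14,167) (-16,11,164) (-15,8,165)
228 . (-25,49,160) (-25,46,164) (-25,43,165) (-24,40,166) (-24,37,165) (-23,34,164) (-23,31,166) (-22,28,162) (-21,25,162) (-20,22,160) . (-5,11,48) (-18,13,154) (-17,10,155) (-18,7,163)
229 . (-21,47,97) (-22,44,116) (-22,41,120) (-22,39,126) (-26,37,161) (-26,34,163) (-26,31,165) . (-24,25,160) . . (-6,10,37) (-9,8,62) (-13,7,98) (-13,4,103)
230 . (-22,46,84) (-22,43,90) (-22,40,96) (-22,37,101) (-22,34,103) . . . . . . . (-10,6,46) (-11,4,59) (-15,3,92)
15.2333
```

```bash
python3 -m handwheel '[0,-0.003,0,0,0,0,0,0,-0.005,0,0,0,0,0,0,-0.005,0,0,0,0,0,0,-0.005,0,0,0,0,0]'
cat > lv.py <<'E'
from h import *
import sys
N=int(sys.argv[1])
ds=np.median([ctrl.get_image('side')[1] for _ in range(N)],0); dt=np.median([ctrl.get_image('top')[1] for _ in range(N)],0)
for n,d,r in(('side',ds,range(225,234)),('top',dt,range(224,231))):
    P=[st(w(n,u,v,d[v,u]))*1000 for v in r for u in range(294,325) if d[v,u]>0]
    P=np.array([p for p in P if 18<=p[1]<=29 and p[2]>145 and -29<p[0]<-8])
    for lab,m in(('tip',P[:,0]<-19.5),('ptr',P[:,0]>=-19.5)): print(n,lab,len(P[m]),np.median(P[m],0).round(1) if m.any() else '',P[m].round(0).astype(int).tolist())
o=ctrl.get_obs();print(o['t'],o['tool_pos'].round(4),o['contact_force'].round(1))
E
python3 lv.py 8
```

```text
t: 15.57
tool_pos: [0.5554, -0.1524, 0.1916]
tool_rot: [1.459, 1.025, -1.459]
contact_force: [1.4, -4.3, -2.9]
opening: 0.0145
side tip 8 [-24.   25.2 161.1] [[-23, 28, 162], [-26, 29, 160], [-25, 26, 162], [-22, 25, 161], [-20, 21, 162], [-26, 25, 159], [-26, 22, 162], [-22, 22, 159]]
side ptr 2 [-17.   21.6 161.1] [[-17, 24, 161], [-17, 20, 161]]
top tip 4 [-21.8  25.5 162. ] [[-22, 29, 162], [-22, 26, 162], [-21, 23, 161], [-24, 25, 162]]
top ptr 6 [-14.7  20.6 161.3] [[-10, 18, 157], [-15, 24, 161], [-14, 21, 160], [-15, 18, 169], [-18, 23, 162], [-18, 20, 164]]
16.3667 [ 0.5554 -0.1524  0.1913] [ 0.8 -4.4 -3.3]
```

```bash
python3 -m handwheel '[0,0,-0.0031,-0.0001,3,0,0,0,0,-0.0062,-0.0003,6,0,0,0,0,-0.0093,-0.0007,9,0,0,0,0,-0.0124,-0.0013,12,0,0,0,0,-0.0154,-0.002,15,0,0,0,0,-0.0154,-0.002,15,0,0]'
python3 lv.py 3
```

```text
t: 16.87
tool_pos: [0.5416, -0.1452, 0.1913]
tool_rot: [1.642, 0.856, -1.642]
contact_force: [1.0, -4.4, -4.7]
opening: 0.0144
side tip 6 [-24.9  25.2 160.5] [[-27, 27, 162], [-25, 26, 162], [-22, 25, 160], [-26, 25, 159], [-25, 22, 161], [-22, 22, 158]]
side ptr 3 [-18.   21.7 160.4] [[-16, 25, 160], [-19, 22, 160], [-18, 19, 162]]
top tip 4 [-21.8  25.5 162.2] [[-22, 29, 162], [-22, 26, 162], [-21, 23, 162], [-24, 25, 161]]
top ptr 6 [-14.8  20.7 161.9] [[-10, 18, 156], [-15, 24, 161], [-15, 21, 165], [-15, 18, 169], [-18, 23, 160], [-18, 20, 163]]
17.1667 [ 0.5417 -0.1452  0.1913] [ 0.4 -3.9 -4.6]
```

```bash
python3 -m handwheel '[0,0,-0.0031,-0.0001,3,0,0,0,0,-0.0062,-0.0003,6,0,0,0,0,-0.0093,-0.0007,9,0,0,0,0,-0.0124,-0.0013,12,0,0,0,0,-0.0154,-0.002,15,0,0,0,0,-0.0184,-0.0029,18,0,0,0,0,-0.0214,-0.004,21,0,0,0,0,-0.0214,-0.004,21,0,0]'
python3 lv.py 3
```

```text
t: 17.83
tool_pos: [0.5265, -0.1296, 0.1914]
tool_rot: [1.882, 0.577, -1.881]
contact_force: [2.1, -4.5, -4.5]
opening: 0.0142
side tip 4 [-25.8  23.4 160.8] [[-26, 28, 161], [-26, 25, 159], [-26, 22, 162], [-23, 21, 161]]
side ptr 2 [-18.   20.5 160.9] [[-20, 21, 162], [-17, 20, 160]]
top tip 4 [-21.7  25.4 160.3] [[-22, 29, 162], [-21, 26, 161], [-21, 23, 160], [-24, 25, 159]]
top ptr 4 [-15.8  22.1 160. ] [[-15, 24, 160], [-15, 21, 164], [-18, 23, 160], [-17, 20, 159]]
18.1333 [ 0.5265 -0.1298  0.1914] [ 1.7 -3.7 -4. ]
```

```bash
python3 -m handwheel '[0,0,-0.0031,-0.0001,3,0,0,0,0,-0.0062,-0.0003,6,0,0,0,0,-0.0093,-0.0007,9,0,0,0,0,-0.0124,-0.0013,12,0,0,0,0,-0.0154,-0.002,15,0,0,0,0,-0.0184,-0.0029,18,0,0,0,0,-0.0214,-0.004,21,0,0,0,0,-0.0242,-0.0052,24,0,0,0,0,-0.0266,-0.0063,26.5,0,0,0,0,-0.0266,-0.0063,26.5,0,0,0,0,-0.0266,-0.0063,26.5,0,0,0,0,-0.0266,-0.0063,26.5,0,0]'
python3 lv.py 8
python3 - <<'E'
from h import *
p=ctrl.get_obs()['tool_pos']; r=p[:2]-[.576,-.0965]; print(np.linalg.norm(r), (np.radians(-99.45)-np.arctan2(r[1],r[0]))%(2*np.pi))
snap('side','s14');snap('top','t14')
overlay('side','s14',270,150,90,80,8,[],'o30.png');overlay('top','t14',270,170,90,80,8,[],'o31.png')
E
```

```text
t: 19.13
tool_pos: [0.5171, -0.1044, 0.1916]
tool_rot: [2.153, 0.144, -2.15]
contact_force: [2.9, -4.6, -4.4]
opening: 0.0144
0.059397517648775426 1.2724355047749978Traceback (most recent call last):
  File "lv.py", line 8, in <module>
    for lab,m in(('tip',P[:,0]<-19.5),('ptr',P[:,0]>=-19.5)): print(n,lab,len(P[m]),np.median(P[m],0).round(1) if m.any() else '',P[m].round(0).astype(int).tolist())
                        ~^^^^^
IndexError: too many indices for array: array is 1-dimensional, but 2 were indexed
```

View pics/o30.png

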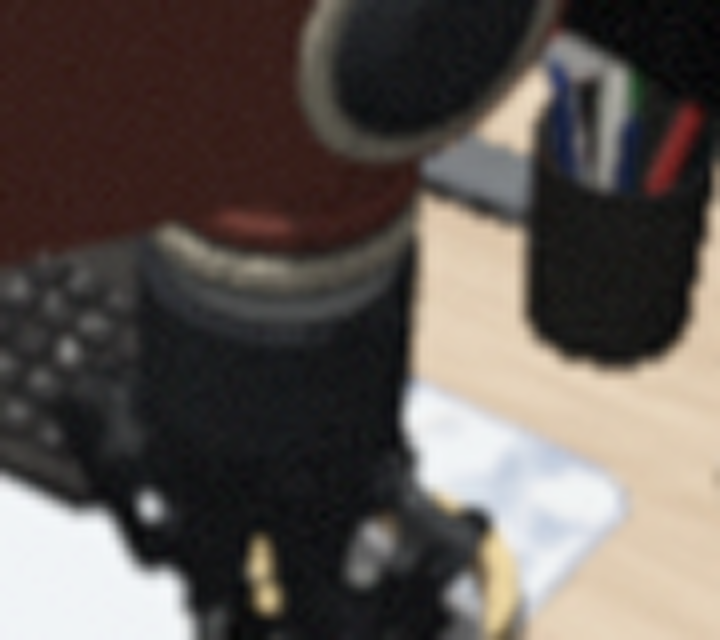

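View pics/o31.png

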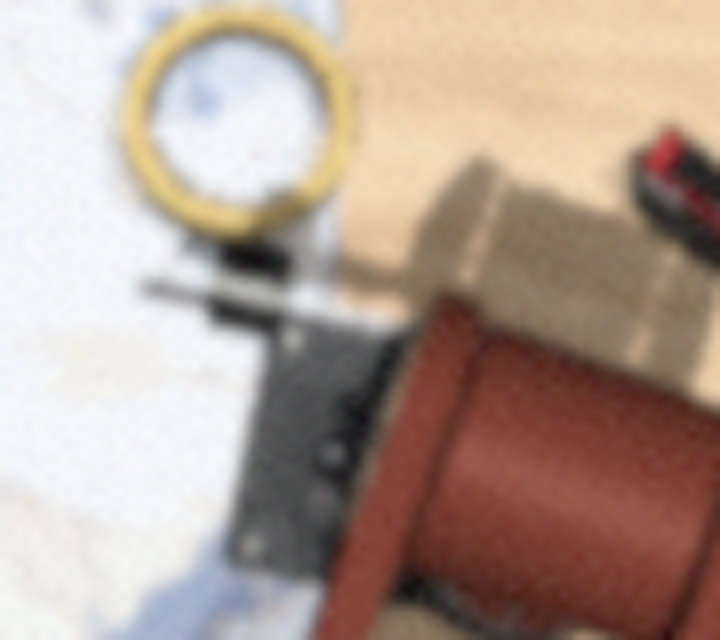

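```bash
python3 -m handwheel '[0,0,-0.0015,0,1.5,0,0,0,0,-0.0015,0,1.5,0,0,0,0,-0.0015,0,1.5,0,0,0,0,-0.0015,0,1.5,0,0]'
python3 - <<'E'
from h import *
o=ctrl.get_obs();p=o['tool_pos']; r=p[:2]-[.576,-.0965]; print(p,o['contact_force'],np.linalg.norm(r), (np.radians(-99.45)-np.arctan2(r[1],r[0]))%(2*np.pi))
dt=np.median([ctrl.get_image('top')[1] for _ in range(6)],0)
for v in range(196,222):
    L=[(u,*(1000*st(w('top',u,v,dt[v,u]))).round(0)) for u in range(286,325) if dt[v,u]>0]
    L=[tuple(map(int,l)) for l in L if 25<l[1]<42 and l[3]>100]
    if L: print(v,L[:12])
E
```

```text
t: 20.37
tool_pos: [0.517, -0.103, 0.1916]
tool_rot: [2.167, 0.116, -2.164]
contact_force: [3.6, -4.3, -4.8]
opening: 0.0143
[ 0.51695845 -0.10298827  0.19157406] [ 3.58468161 -4.34596364 -4.83674163] 0.05939699291544681 1.2964086192171662
202 [(297, 41, 100, 193), (298, 41, 97, 193), (299, 40, 94, 199), (300, 41, 91, 199), (301, 41, 88, 200)]
203 [(288, 36, 126, 172), (289, 37, 123, 172), (297, 38, 99, 189), (298, 39, 96, 188), (299, 40, 93, 188), (300, 40, 90, 191), (301, 40, 87, 190), (302, 40, 84, 195), (303, 40, 81, 196), (304, 41, 78, 198), (305, 41, 76, 199), (306, 41, 73, 201)]
204 [(287, 33, 129, 168), (288, 33, 126, 171), (289, 34, 123, 171), (290, 34, 120, 172), (291, 35, 117, 172), (292, 36, 114, 170), (293, 36, 111, 172), (294, 37, 108, 172), (297, 36, 99, 186), (298, 37, 96, 184), (299, 37, 93, 184), (300, 38, 90, 184)]
205 [(287, 33, 129, 153), (288, 32, 126, 159), (289, 32, 122, 162), (290, 32, 119, 165), (291, 33, 116, 167), (292, 32, 113, 172), (293, 33, 110, 171), (294, 33, 107, 174), (295, 34, 104, 172), (296, 35, 101, 170), (297, 32, 98, 190), (298, 33, 95, 188)]
[... 728 characters left out ...]

209 [(305, 31, 72, 152), (306, 31, 69, 153), (307, 31, 66, 158), (308, 32, 63, 158), (309, 31, 60, 165), (310, 31, 57, 171), (311, 31, 54, 169), (312, 31, 51, 172), (313, 32, 48, 173), (314, 33, 45, 171), (315, 34, 42, 169), (316, 34, 39, 172)]
210 [(307, 32, 65, 135), (308, 31, 62, 143), (309, 31, 59, 148), (310, 31, 56, 149), (311, 31, 53, 156), (312, 31, 50, 157), (313, 31, 47, 161), (314, 31, 44, 163), (315, 31, 42, 169), (316, 30, 39, 173), (317, 32, 36, 168), (318, 32, 33, 170)]
211 [(311, 31, 52, 136), (312, 31, 49, 141), (313, 31, 46, 144), (314, 31, 44, 146), (315, 31, 41, 151), (316, 30, 38, 156), (317, 30, 35, 160), (318, 30, 32, 163)]
212 [(316, 30, 37, 137), (317, 30, 34, 142)]
```

Run:
```python
from h import *
dt=np.median([ctrl.get_image('top')[1] for _ in range(4)],0)
P=np.array([1000*st(w('top',u,v,dt[v,u])) for v in range(194,214) for u in range(294,310) if dt[v,u]>0])
P=P[(P[:,2]>172)&(P[:,2]<240)]; print(len(P)); P=P[np.argsort(-P[:,2])]; print(P[:14].round(0).astype(int).tolist(), P.min(0),P.max(0),P.mean(0))
ds=np.median([ctrl.get_image('side')[1] for _ in range(4)],0)
P=np.array([1000*st(w('side',u,v,ds[v,u])) for v in range(170,225) for u in range(280,312) if ds[v,u]>0])
P=P[(P[:,2]>172)&(P[:,2]<240)&(P[:,0]>5)&(P[:,1]>60)&(P[:,0]<60)&(P[:,1]<110)]; P=P[np.argsort(-P[:,2])]; print(len(P),P[:14].round(0).astype(int).tolist(),P.mean(0))
```

```text
99
[[19, 75, 218], [47, 92, 217], [18, 87, 216], [19, 78, 216], [44, 89, 216], [45, 86, 216], [46, 98, 215], [44, 92, 215], [44, 77, 215], [21, 87, 215], [46, 83, 214], [43, 82, 214], [19, 81, 214], [19, 99, 214]] [ 17.4  66.7 172.1] [ 47.3 107.7 217.7] [ 34.85757576  86.82727273 197.53030303]
0 [] [nan nan nan]<stdin>:7: RuntimeWarning: Mean of empty slice.
  ret = um.true_divide(
```

Run:
```python
from h import *
o=ctrl.get_obs();print(o['t'],o['tool_pos'],o['opening']);print(ctrl.finish_job())
```

```text
21.0667 [ 0.51694455 -0.10299166  0.19157609] 0.014562894311501472
the job is handed in; nothing more can be done
None
```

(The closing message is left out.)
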